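# Prop the overhanging film shelf with the lab jack, then load it

### The job

Prop the free end of the overhanging shelf before it is loaded: turn the lab jack's knob until the jack's platform just touches the underside of the shelf without jacking the shelf up, then throw the jack's lock lever right over, away from the robot. Then lift every white film roll that stands on the bench over the shelf's front lip and set it down on the shelf behind the lip; leave the rubber blower, the glass jar and the dish alone.

Things in the scene. Friction and masses are not known exactly. Their poses are not given: they have to be found in the camera images.
- jack: Aluminium screw lab jack, fixed. Origin: on the bench, centre of the underside of its base; x away from the robot, y left, turned up to 0.15 rad. Base 120 x 120 x 12 mm, platform 120 x 120 x 8 mm above it; its +y part lies under the shelf's free end, the rest is open from above. At (0, -115 mm) a gearbox, 50 x 50 mm, 58 mm high, carries the knob on top.
- platform_top (a point): Centre of the top face of the jack's platform; it rises and sinks with the knob. Axes as the jack's.
- knob_grip (a point): On the knob's upright axis, 82 mm above the bench, at mid-height of its side. Round grey fluted knob, 39 mm diameter, 32 mm tall (64 to 96 mm above the bench), on the gearbox at the jack's (0, -115 mm). Can be gripped from above at any yaw; needs 0.15 to 0.25 N m. Above 100 mm height, 100 mm all round its axis is free.
- knob (a joint): Knob angle in rad, 0 to 9, growing clockwise as seen from above; clockwise raises the platform by 6 mm per rad. It starts between 0 and 1.5 and stays where it is left, also under load.
- lock (a joint): Lock lever of the jack, rad: 0 = leaning towards the robot (unlocked, as it starts), 1.0 = fully over, leaning away from the robot along the jack's +x (locked). It stays where it is left; about 1 to 2 N at its ball moves it.
- lock_tip (a point): Centre of the 26 mm grey ball on the lock lever. The steel lever, 55 mm long, swings about an axis along the jack's y at the jack's (105, -115, 34 mm). The ball's centre moves along the jack's x from 79 mm (unlocked) to 131 mm (locked), 82 mm above the bench at both ends, 89 mm midway.
- shelf (a joint): Lift of the shelf in m: 0 = the shelf hanging at rest on its post; it grows when the shelf is pushed up from below (by up to 20 mm; the shelf weighs 0.6 kg).
- shelf_under (a point): Point on the flat underside of the shelf, above the jack, 35 mm from the shelf's free end. At the start 110 to 124 mm above the bench. Axes as those of shelf_floor.
- shelf_floor (a point): Centre of the inner floor of the white metal shelf, an open tray; x away from the robot, y along the shelf, to the left. Inside 122 (x) by 322 mm (y); floor 8 mm, walls 4 mm thick; front lip (-x) and both ends rise 22 mm above the floor, back wall 40 mm. Its +y end hangs on a post, 175 to 205 mm along y from here, 50 mm above the shelf's underside; the other end is free.
- roll0_mid (a point): Centre of a short white film roll: a solid cylinder 44 mm in diameter, 48 mm tall, about 70 g, grey core mark on its top; the z axis is the roll's axis. It starts standing upright on the bench, to the right of the jack. Three to five such rolls are present; an absent one reads None.
- roll1_mid (a point): Centre of a short white film roll: a solid cylinder 44 mm in diameter, 48 mm tall, about 70 g, grey core mark on its top; the z axis is the roll's axis. It starts standing upright on the bench, to the right of the jack. Three to five such rolls are present; an absent one reads None.
- roll2_mid (a point): Centre of a short white film roll: a solid cylinder 44 mm in diameter, 48 mm tall, about 70 g, grey core mark on its top; the z axis is the roll's axis. It starts standing upright on the bench, to the right of the jack. Three to five such rolls are present; an absent one reads None.
- roll3_mid (a point): Centre of a short white film roll: a solid cylinder 44 mm in diameter, 48 mm tall, about 70 g, grey core mark on its top; the z axis is the roll's axis. It starts standing upright on the bench, to the right of the jack. Three to five such rolls are present; an absent one reads None.
- roll4_mid (a point): Centre of a short white film roll: a solid cylinder 44 mm in diameter, 48 mm tall, about 70 g, grey core mark on its top; the z axis is the roll's axis. It starts standing upright on the bench, to the right of the jack. Three to five such rolls are present; an absent one reads None.
- blower: Dull red rubber bulb blower with a thin spout, standing, 58 mm in diameter, 98 mm tall; origin at the centre of its underside. To be left alone.
- jar: Closed glass jar with a white cap, 50 mm in diameter, 60 mm tall; origin at the centre of its underside. To be left alone.
- dish: Flat white dish, 90 mm in diameter, 18 mm tall; origin at the centre of its underside. To be left alone.
Not all that is in view belongs to the job. Leave any orange or purple look-alike of the part that bears roll3_mid alone. What is shaped like the part that bears roll1_mid but blue is not meant.

How it is judged:
By the outcome, as a careful person would: the job done as asked, in the order asked, and still so for the second after the job is handed in, with the robot touching nothing.
Of roll0, roll1, roll2, roll3, roll4 only 3 to 5 are there at a start; the rules pass over those that are not, and their reading is None.
At some moment in a run one of roll0, roll1, roll2, roll3, roll4 may be knocked a few centimetres aside while the robot is not near it.
Once in a run the grip may slacken for a moment while it holds something.
It also fails if it takes over 210 s, if anything falls off the work surface, if the arm or the gripper's body presses on something with over 40 N, if the wrist force passes 120 N, or if a joint passes its speed limit or range.

### The arm

A 6-joint arm with a two-finger parallel gripper is mounted at the origin on the work surface. World frame = base frame: x ahead of the robot, y to its left, z up, the work surface at z = 0. Lengths are in m, angles in rad, forces in N, time in s.
With the tool pointing down it reaches from about 0.35 to 0.95 m from the base axis. Payload 17.4 kg.
Tool frame: the origin (TCP) lies between the finger pads; the fingertips stand 19 mm ahead of it and the grasp point (between the pads) is the TCP (r.tcp_to_tips is the distance from the TCP to the fingertips, in m); z points along the fingers, y is the line along which they close (so a half turn about z gives the same grasp; the last joint's range is limited). The gripper opens to 93 mm and grips with 3 to 60 N. Pads are 15 mm wide; open, the fingers measure 128 mm over their backs; the gripper's body (75 mm by 188 mm) begins 65 mm behind the grasp point.
Start: joints at [-1.169, 0.116, 1.442, -0, 1.584, -0.038], TCP at [0.287, -0.611, 0.238] pointing down, gripper open.
Joint ranges: [-2.83, 2.83], [-0.83, 2.19], [0.07, 2.5], [-1.14, 4.28], [0.01, 3], [-2.97, 2.97]. Speed limits (rad/s): [1.89, 1.89, 2.22, 3.14, 3.14, 3.14].

### API

Orientations are given as a unit quaternion [w, x, y, z].
In Python, from rig import telemetry, cams, ticket, r gives the robot as it stands.
- The arm moves only by the tool arm_command, never from a script. Its arguments are lists of equal length, an entry for each row: "translation": the shift along the tool's x, y, z in cm, a list of three; "twist": the turn, a rotation vector about the tool's x, y, z in rad, a list of three; "gripper": the finger opening in cm, from 0 to 9.3. In form: {"translation": [[tx, ty, tz], ...], "twist": [[wx, wy, wz], ...], "gripper": [gripper, ...]}. A call has 1 to 10 rows; each row is the pose to reach, as a shift and turn from the pose commanded when the call began, along the tool's axes at that moment; what a row does not reach only later rows make up. A row lasts 1/12 s, in which the tool goes at most 41.7 mm and 7.16 degrees, less where a joint would pass 70% of its speed; a pose out of reach is approached as far as the arm can. A call with a gripper value outside its range is refused whole. The fingers move at their own pace and stop on an object; "newtons" is the grip in N (left out, the last holds). Time passes only in rows, so rows that repeat a pose let the fingers close. It gives the time, the measured TCP pose, the force, the opening and the grip force at its end, in the units of the state.
- telemetry.sense(): the state, without advancing time (a new reading comes with each control period).
- cams.snapshot(name): name is "scene" or "side" or "wrist"; returns (picture, depth): 480x640x3 uint8, blue, green, red; 480x640 float32, m along the optical axis (not along the pixel's ray), 0 where there is no reading.
- cams.get_calibration(name): a dict with "K" (3x3 intrinsics, pixels), "R" (3x3) and "t" (3): a world point X has camera coordinates R X + t. Camera axes: x right, y down, z forward; pixel columns grow to the right and rows downward; lengths in m; the calibration is good to about 2 mm. A picture is of the moment at which its call begins: read the wrist's pose just before it. get_calibration takes no time and is no camera call; for the wrist camera it gives the pose at the moment of the call.
- ticket.finish_job(): hands the job in; it is judged then, once.
Trained networks look in the newest picture that a camera, given by its name, has taken for a name from the list of things; names that differ only in an ending like _2 or _b are one class to them, and where a whole thing is asked for, a point or a joint stands for the part that bears it (a point fixed in the world has none). Each returns a list of dicts, best first, with "score" (0 to 1); they miss things now and then, are a little off and sometimes report something else, mostly with a low value. They report only what shows in the picture. A call takes as long as a camera call. They do not tell look-alikes from the thing itself.
- cams.cut_out(camera, target): "pixels" (480x640 bool, what is visible of it) and "location" ([column, row] in pixels, amid what is visible of it).
The state is a dict: "time": time; "joint_positions": joint angles; "joint_vel": joint speeds; "joint_efforts": joint torques, N m; "ee_pos": TCP position; "tcp_rot": TCP orientation; "ft_force": force on the tool from outside, world axes, zero at the start; "ft_torque": the same for the moment, N m; "opening": finger opening in m; "grip_force": force on a finger pad.
Only numpy, scipy, OpenCV 4.12 (cv2) and the standard library are available. Lean on these libraries where they do the work, as an engineer would, in place of code of your own. Each camera call takes 0.05 s, during which the arm holds its last target. There are 200 camera calls.

## Working session

There is one attempt and no reset: what is moved stays moved. The work goes in short steps, Python scripts to look and compute and a tool call to move; the robot and the scene stay as the last step left them, time stands still between calls to the robot, and variables do not carry over. Pictures are saved under pics/ and viewed, at most 14 in all, crops included, and the job is handed in when it is done.

Besides the shell and the picture viewer there is one more tool, called after "Call:" by a JSON object that holds its "method" and its "body". arm_command: Moves the arm, as the interface text tells. Its arguments: {"type":"object","properties":{"translation":{"type":"array","items":{"type":"array","items":{"type":"number"}}},"twist":{"type":"array","items":{"type":"array","items":{"type":"number"}}},"gripper":{"type":"array","items":{"type":"number"}},"newtons":{"type":"number"}},"required":["translation","twist","gripper"]}

```bash
ls; mkdir -p pics
cat > h.py <<'E'
import numpy as np, cv2
from rig import telemetry, cams, ticket, r
def world(name, uv, d, c=None):
    c=c or cams.get_calibration(name); K=np.array(c["K"]);R=np.array(c["R"]);t=np.array(c["t"])
    uv=np.atleast_2d(uv).astype(float); d=np.atleast_1d(d)
    p=np.c_[(uv[:,0]-K[0,2])/K[0,0]*d,(uv[:,1]-K[1,2])/K[1,1]*d,d]
    return (p-t)@R
def cloud(name, mask, D):
    v,u=np.nonzero(mask&(D>0)); return world(name,np.c_[u,v],D[v,u])
E
python3 - <<'E'
from h import *
s=telemetry.sense(); print(s["time"],s["ee_pos"],s["tcp_rot"],s["opening"])
for n in ["scene","side"]:
    im,D=cams.snapshot(n); cv2.imwrite(f"pics/{n}0.png",im); np.save(f"{n}_D.npy",D)
    c=cams.get_calibration(n); print(n,"cam at",-np.array(c["R"]).T@np.array(c["t"]))
    for t in ["jack","knob_grip","lock_tip","shelf_floor","roll0_mid","blower","jar","dish"]:
        for o in cams.cut_out(n,t):
            P=cloud(n,o["pixels"],D)
            if len(P): print(n,t,round(o["score"],2),np.round(o["location"]),len(P),"med",np.round(np.median(P,0),3),"lo",np.round(np.percentile(P,2,0),3),"hi",np.round(np.percentile(P,98,0),3))
E
```

```text
pics
0.0 [ 0.28732986 -0.61059617  0.23691673] [-5.55581480e-04  9.75916002e-01  2.18145913e-01 -9.60516062e-05] 0.09283494574182215
scene cam at [1.25045521 0.57985175 0.7199692 ]
scene jack 0.62 [355. 302.] 6870 med [ 0.572 -0.003  0.035] lo [ 0.495 -0.099  0.003] hi [0.661 0.103 0.096]
scene knob_grip 0.6 [344. 257.] 443 med [ 0.53  -0.062  0.09 ] lo [ 0.506 -0.084  0.068] hi [ 0.542 -0.049  0.098]
scene lock_tip 0.61 [307. 271.] 227 med [ 0.608 -0.075  0.083] lo [ 0.532 -0.166 -0.001] hi [ 0.62  -0.065  0.096]
scene shelf_floor 0.92 [476. 308.] 14074 med [0.538 0.234 0.13 ] lo [0.463 0.047 0.121] hi [0.621 0.372 0.168]
scene blower 0.87 [222. 298.] 904 med [ 0.727 -0.171  0.04 ] lo [ 0.699 -0.196  0.005] hi [ 0.744 -0.157  0.087]
scene blower 0.65 [188. 272.] 829 med [ 0.725 -0.285  0.038] lo [ 0.699 -0.317  0.001] hi [ 0.741 -0.273  0.061]
scene blower 0.32 [309. 272.] 227 med [ 0.608 -0.075  0.081] lo [ 0.545 -0.142  0.   ] hi [ 0.621 -0.065  0.096]
scene jar 0.74 [189. 270.] 870 med [ 0.724 -0.285  0.036] lo [ 0.666 -0.38  -0.001] hi [ 0.741 -0.273  0.061]
scene dish 0.45 [296
[... 640 characters left out ...]
5   -0.088  0.069] hi [ 0.539 -0.05   0.099]
side lock_tip 0.34 [395. 224.] 379 med [ 0.448 -0.376  0.037] lo [ 0.433 -0.405  0.004] hi [ 0.472 -0.367  0.052]
side shelf_floor 0.62 [217. 320.] 13773 med [0.547 0.23  0.13 ] lo [0.461 0.044 0.123] hi [0.617 0.378 0.167]
side roll0_mid 0.72 [305. 303.] 498 med [0.48  0.056 0.076] lo [ 0.468 -0.006  0.069] hi [0.496 0.108 0.079]
side blower 0.84 [261. 239.] 488 med [ 0.706 -0.175  0.043] lo [ 0.689 -0.252  0.004] hi [ 0.738 -0.159  0.09 ]
side jar 0.81 [282. 220.] 479 med [ 0.709 -0.284  0.038] lo [ 0.692 -0.316  0.005] hi [ 0.735 -0.273  0.063]
side dish 0.84 [341. 383.] 1576 med [0.366 0.16  0.011] lo [0.324 0.127 0.004] hi [0.402 0.207 0.02 ]
```

View pics/scene0.png

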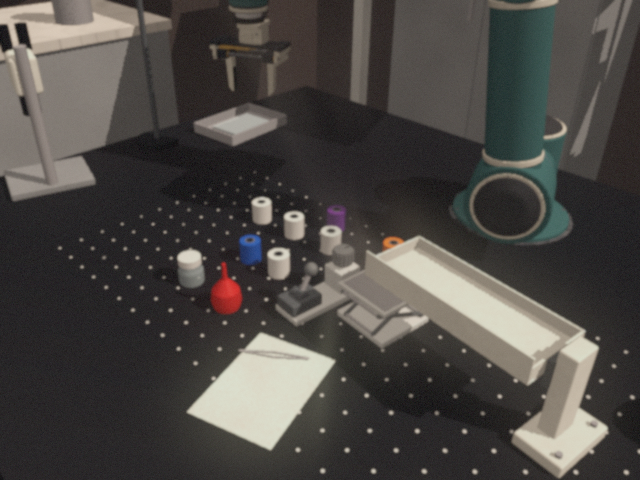

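View pics/side0.png

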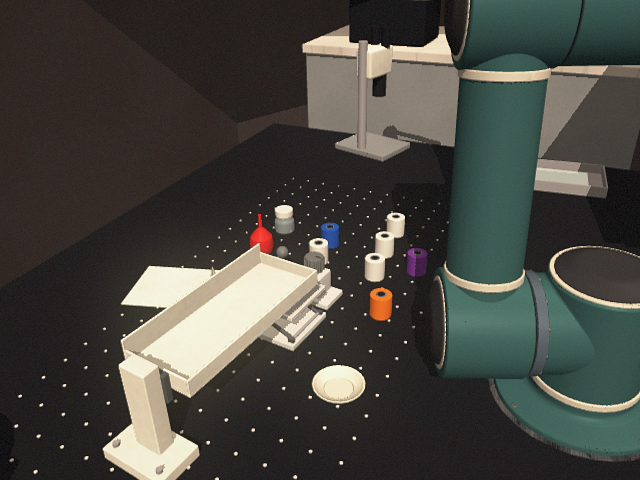

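The scene view shows four white rolls at (262,210), (294,225), (331,240) and (279,263). There are blue, purple and orange look-alikes, the knob at (343,255) and the lock ball at (311,269). The side view shows the same four rolls at (396,224), (385,244), (375,266) and (318,250).

```bash
cat > meas.py <<'E'
from h import *
def circfit(P):
    A=np.c_[2*P[:,:2],np.ones(len(P))]; s=np.linalg.lstsq(A,(P[:,:2]**2).sum(1),rcond=None)[0]
    return s[:2],np.sqrt(s[2]+s[:2]@s[:2])
def sidefit(P,R):   # fixed-radius circle fit in xy
    from scipy.optimize import least_squares
    f=lambda c:np.hypot(P[:,0]-c[0],P[:,1]-c[1])-R
    q=least_squares(f,P[:,:2].mean(0)+0,loss="soft_l1",f_scale=.002); return q.x,np.abs(q.fun).mean()
def rolls(names=("scene","side"),imgs=None,zlo=.044,zhi=.054,show=True):
    out=[]
    for n in names:
        im,D=imgs[n] if imgs else cams.snapshot(n)
        v,u=np.nonzero(D>0); P=world(n,np.c_[u,v],D[v,u]); Z=np.zeros(D.shape+(3,)); Z[v,u]=P
        m=((Z[...,2]>zlo)&(Z[...,2]<zhi)&(Z[...,0]>.3)&(Z[...,0]<.8)&(Z[...,1]>-.6)&(Z[...,1]<0.03)).astype(np.uint8)
        k,l,st,ce=cv2.connectedComponentsWithStats(m)
        for i in range(1,k):
            if st[i,4]<40: continue
            Q=Z[l==i]; c,w=im[l==i].mean(0),Q[:,:2]
            (x,y),rad=cv2.minEnclosingCircle(w.astype(np.float32))
            out.append((n,(Q[:,:2].max(0)+Q[:,:2].min(0))/2,rad,c)); 
            if show: print(n,np.round(ce[i]),st[i,4],"mid",np.round(out[-1][1],4),"encl",round(x,4),round(y,4),round(rad,4),"bgr",np.round(c))
    return out
E
python3 - <<'E'
from meas import *
imgs={n:(cv2.imread(f"pics/{n}0.png"),np.load(f"{n}_D.npy")) for n in("scene","side")}
rolls(imgs=imgs)
for n in imgs:
    im,D=imgs[n]; P=cloud(n,D>0,D)
    box=lambda a,b:P[((P>a)&(P<b)).all(1)]
    k=box([.48,-.1,.066],[.56,-.03,.1]); print(n,"knob",len(k),"ztop",np.round(np.percentile(k[:,2],97),4)); 
    t=k[k[:,2]>.092]; print(" top",np.round(cv2.minEnclosingCircle(t[:,:2].astype(np.float32)),4) if 0 else cv2.minEnclosingCircle(t[:,:2].astype(np.float32)), "fit19.5",sidefit(k[k[:,2]<.09],.0195))
    b=box([.58,-.11,.068],[.64,-.04,.11]); 
    A=np.c_[2*b,np.ones(len(b))]; 
    if len(b)>10: s=np.linalg.lstsq(A,(b**2).sum(1),rcond=None)[0]; print(" ball",len(b),s[:3],np.sqrt(s[3]+s[:3]@s[:3]), b.min(0),b.max(0))
    f=box([.42,.0,.115],[.68,.42,.135]); h=np.histogram(f[:,2],20,(.115,.135)); print(" floor hist",h[0])
    zf=f[np.abs(f[:,2]-np.median(f[:,2]))<.003]; print(" floor",np.median(zf[:,2]),cv2.minAreaRect(zf[:,:2].astype(np.float32)))
    g=np.linalg.lstsq(np.c_[zf,np.ones(len(zf))][:,[0,1,3]],zf[:,2],rcond=None)[0]; print(" plane",g)
    al=box([.42,.0,.115],[.68,.42,.2]); print(" shelf all",cv2.minAreaRect(al[:,:2].astype(np.float32)),np.percentile(al[:,2],[50,90,99]))
    p=box([.44,-.04,.02],[.62,.11,.112]); print(" platform hist",list(zip(*[np.round(x,3) for x in np.histogram(p[:,2],23,(.02,.112))[::-1]][::1])))
E
```

```text
scene [261. 203.] 156 mid [ 0.4562 -0.3885] encl 0.4558 -0.3881 0.0233 bgr [165. 178. 184.]
scene [336. 211.] 167 mid [ 0.3544 -0.2407] encl 0.3544 -0.2401 0.0238 bgr [98. 63. 95.]
scene [293. 217.] 179 mid [ 0.4459 -0.2882] encl 0.4467 -0.2871 0.0247 bgr [164. 177. 183.]
scene [331. 232.] 197 mid [ 0.4325 -0.1869] encl 0.4327 -0.186 0.0245 bgr [155. 167. 173.]
scene [249. 241.] 209 mid [ 0.5829 -0.2787] encl 0.5821 -0.2782 0.0241 bgr [142.  86.  60.]
scene [391. 243.] 166 mid [ 0.3738 -0.0672] encl 0.3738 -0.0619 0.0241 bgr [ 78. 119. 178.]
scene [278. 255.] 221 mid [ 0.574  -0.1961] encl 0.5734 -0.196 0.0234 bgr [166. 179. 185.]
scene [189. 266.] 89 mid [ 0.7203 -0.2908] encl 0.7199 -0.2937 0.0215 bgr [137. 148. 158.]
scene [340. 274.] 123 mid [ 0.5254 -0.0693] encl 0.5235 -0.0683 0.0333 bgr [110. 119. 127.]
scene [225. 289.] 190 mid [ 0.7175 -0.183 ] encl 0.7173 -0.1828 0.0239 bgr [ 48.  52. 191.]
scene [299. 291.] 115 mid [ 0.6238 -0.0808] encl 0.6276 -0.0801 0.0181 bgr [83. 86. 90.]
side [284. 216.] 54 mid [ 0.7154 -0.289 ] encl 0.7153 -0.295 0.0219 bgr [167. 191. 209.]
side [39
[... 3255 characters left out ...]
8), np.int64(30)), (np.float64(0.032), np.int64(20)), (np.float64(0.036), np.int64(11)), (np.float64(0.04), np.int64(0)), (np.float64(0.044), np.int64(0)), (np.float64(0.048), np.int64(0)), (np.float64(0.052), np.int64(0)), (np.float64(0.056), np.int64(0)), (np.float64(0.06), np.int64(0)), (np.float64(0.064), np.int64(1)), (np.float64(0.068), np.int64(57)), (np.float64(0.072), np.int64(158)), (np.float64(0.076), np.int64(296)), (np.float64(0.08), np.int64(0)), (np.float64(0.084), np.int64(0)), (np.float64(0.088), np.int64(0)), (np.float64(0.092), np.int64(0)), (np.float64(0.096), np.int64(0)), (np.float64(0.1), np.int64(0)), (np.float64(0.104), np.int64(0)), (np.float64(0.108), np.int64(0))]
```

```bash
cat >> meas.py <<'E'
from scipy.spatial.transform import Rotation as Rot
KN=np.array([.5215,-.070]); YJ=-.10
def jackf(P,yaw=YJ):
    o=KN+.115*np.array([-np.sin(yaw),np.cos(yaw)]); d=P[:,:2]-o; c,s=np.cos(yaw),np.sin(yaw)
    return np.c_[d@[c,s],d@[-s,c],P[:,2]]
def shelff(P,o=(.5388,.206),yaw=-.12):
    d=P[:,:2]-np.array(o); c,s=np.cos(yaw),np.sin(yaw); return np.c_[d@[c,s],d@[-s,c],P[:,2]]
def gap(imgs=None,n_avg=1,names=("scene","side"),show=True):
    res=[]
    for n in names:
        pl=[];fl=[]
        for _ in range(n_avg):
            im,D=imgs[n] if imgs else cams.snapshot(n); P=cloud(n,D>0,D); J=jackf(P); S=shelff(P)
            q=J[(np.abs(J[:,0])<.05)&(J[:,1]>-.055)&(J[:,1]<-.012)&(J[:,2]>.05)&(J[:,2]<.135)][:,2]
            f=S[(np.abs(S[:,0])<.05)&(np.abs(S[:,1])<.145)&(S[:,2]>.118)&(S[:,2]<.14)][:,2]
            if len(q)>20:
                m=np.median(q[q>np.percentile(q,30)]); q=q[np.abs(q-m)<.005]; pl.append(np.median(q))
            m=np.median(f); f=f[np.abs(f-m)<.004]; fl.append(f.mean()); se=f.std()/np.sqrt(len(f))
        res.append((np.mean(pl) if pl else np.nan,np.mean(fl))); print(n,"platform %.4f floor %.5f (se %.5f, n %d, nplat %d) gap %.4f"%(*res[-1],se,len(f),len(q),res[-1][1]-.008-res[-1][0]))
    return res
def go(x,y,z,yaw=None,pr=True):
    s=telemetry.sense(); w,a,b,c=s["tcp_rot"]; R=Rot.from_quat([a,b,c,w]); p=np.array(s["ee_pos"])
    t=R.inv().apply(np.array([x,y,z])-p)*100; cy=np.arctan2(R.as_matrix()[1,0],R.as_matrix()[0,0])
    tw=0
    if yaw is not None: 
        T=Rot.from_euler("z",yaw)*Rot.from_euler("x",np.pi); tw=(R.inv()*T).as_rotvec()
    print("at",np.round(p,4),"yaw %.3f j6 %.3f j1 %.3f"%(cy,s["joint_positions"][5],s["joint_positions"][0]),"t",round(s["time"],2),"-> trans cm",np.round(t,2),"twist",np.round(tw,3))
E
python3 - <<'E'
from meas import *
imgs={n:(cv2.imread(f"pics/{n}0.png"),np.load(f"{n}_D.npy")) for n in("scene","side")}
gap(imgs)
for n in imgs:
    D=imgs[n][1];P=cloud(n,D>0,D);J=jackf(P);q=J[(np.abs(J[:,0])<.09)&(J[:,1]>-.075)&(J[:,1]<0.02)&(J[:,2]>.068)&(J[:,2]<.085)]
    print(n,len(q),np.percentile(q,[1,50,99],axis=0).round(4), np.histogram(q[:,2],17,(.068,.085))[0])
    S=shelff(P); S=S[(np.abs(S[:,0])<.1)&(np.abs(S[:,1])<.2)&(S[:,2]>.135)]
    print(" front wall x",np.median(S[(S[:,0]<-.05)&(S[:,2]>.14)&(np.abs(S[:,1])<.14)][:,0])," back",np.median(S[(S[:,0]>.05)&(S[:,2]>.16)][:,0]),"free end y",np.median(S[(S[:,1]<-.15)&(np.abs(S[:,0])<.04)&(S[:,2]>.145)][:,1]),"ztops",np.percentile(S[(S[:,0]<-.05)&(np.abs(S[:,1])<.14)][:,2],97))
go(.5215,-.070,.20)
E
```

```text
scene platform 0.0762 floor 0.12832 (se 0.00002, n 4707, nplat 341) gap 0.0441
side platform 0.0771 floor 0.12864 (se 0.00001, n 6080, nplat 48) gap 0.0436
scene 910 [[ 0.0044 -0.0601  0.0689]
 [ 0.0366 -0.0189  0.076 ]
 [ 0.0609  0.0191  0.0789]] [ 11  11  14  19  14  38 110 241 246 157  42   7   0   0   0   0   0]
 front wall x -0.06199586021369442  back 0.0639562587482256 free end y -0.16093100181463738 ztops 0.1513739239805717
side 305 [[-0.0614 -0.0591  0.0692]
 [-0.0542 -0.019   0.0766]
 [-0.0426  0.0195  0.0796]] [ 2  5  7 15  8 10 23 39 86 69 34  7  0  0  0  0  0]
 front wall x -0.06483267538047291  back 0.061248504945970665 free end y -0.16095417864872513 ztops 0.1513975466721817
at [ 0.2874 -0.6108  0.2376] yaw 0.440 j6 -0.038 j1 -1.169 t 0.9 -> trans cm [ 44.21 -38.96   3.77] twist 0
```

Call:
{"method": "arm_command", "body": {"translation": [[0,0,0]], "twist": [[0,0,-0.12]], "gripper": [9.0]}}

```text
time: 0.98
ee_pos: [0.2874, -0.6108, 0.2376]
tcp_rot: [0.0, 0.961, 0.275, 0.0]
ft_force: [0.0, 0.1, -0.6]
opening: 0.0913
grip_force: 0.0
```

Call:
{"method": "arm_command", "body": {"translation": [[3.5,-2.4,0],[7,-4.8,0],[10.4,-7.2,0],[13.9,-9.5,0],[17.3,-11.9,0],[20.8,-14.3,0],[24.3,-16.7,0],[27.7,-19,0],[31.2,-21.4,0],[32.4,-22.3,0]], "twist": [[0,0,-0.12],[0,0,-0.24],[0,0,-0.36],[0,0,-0.48],[0,0,-0.6],[0,0,-0.72],[0,0,-0.84],[0,0,-0.96],[0,0,-1.08],[0,0,-1.2]], "gripper": [5.8,5.8,5.8,5.8,5.8,5.8,5.8,5.8,5.8,5.8]}}

```text
time: 1.82
ee_pos: [0.4446, -0.2462, 0.2381]
tcp_rot: [0.0, 0.634, 0.773, 0.0]
ft_force: [0.2, -0.3, 0.2]
opening: 0.0583
grip_force: 0.0
```

```bash
python3 -c "
from meas import *
go(.5215,-.070,.16)"
```

```text
at [ 0.4446 -0.2462  0.2381] yaw 1.768 j6 -0.753 j1 -0.556 t 1.82 -> trans cm [15.78 10.98  7.82] twist 0
```

Call:
{"method": "arm_command", "body": {"translation": [[3.2,2.2,1],[6.4,4.4,2],[9.6,6.6,4],[12.8,8.8,6],[15.8,11,7.8],[15.8,11,7.8],[15.8,11,7.8],[15.8,11,7.8],[15.8,11,7.8],[15.8,11,7.8]], "twist": [[0,0,-0.12],[0,0,-0.24],[0,0,-0.36],[0,0,-0.48],[0,0,-0.6],[0,0,-0.72],[0,0,-0.84],[0,0,-0.96],[0,0,-1.08],[0,0,-1.2]], "gripper": [5.8,5.8,5.8,5.8,5.8,5.8,5.8,5.8,5.8,5.8]}}

```text
time: 2.65
ee_pos: [0.5219, -0.0737, 0.1597]
tcp_rot: [0.0, 0.088, 0.996, -0.0]
ft_force: [0.8, -0.6, 0.1]
opening: 0.0582
grip_force: 0.0
```

Call:
{"method": "arm_command", "body": {"translation": [[0,0,0],[0,0,0],[0,0,0],[0,0,0],[0,0,0],[0,0,0],[0,0,0],[0,0,0],[0,0,0]], "twist": [[0,0,-0.12],[0,0,-0.24],[0,0,-0.36],[0,0,-0.48],[0,0,-0.6],[0,0,-0.72],[0,0,-0.84],[0,0,-0.96],[0,0,-1.05]], "gripper": [5.8,5.8,5.8,5.8,5.8,5.8,5.8,5.8,5.8]}}

```text
time: 3.4
ee_pos: [0.5218, -0.0739, 0.1597]
tcp_rot: [0.0, -0.424, 0.906, -0.0]
ft_force: [-0.1, 0.1, 0.5]
opening: 0.058
grip_force: 0.0
```

```bash
python3 -c "
from meas import *
go(.5215,-.070,.083)"
```

```text
at [ 0.5218 -0.0739  0.1597] yaw -2.267 j6 -2.635 j1 -0.189 t 3.4 -> trans cm [-0.28  0.28  7.67] twist 0
```

Call:
{"method": "arm_command", "body": {"translation": [[-0.3,0.3,2.5],[-0.3,0.3,5],[-0.3,0.3,7.5],[-0.3,0.3,7.7],[-0.3,0.3,7.7],[-0.3,0.3,7.7],[-0.3,0.3,7.7],[-0.3,0.3,7.7],[-0.3,0.3,7.7],[-0.3,0.3,7.7]], "twist": [[0,0,0],[0,0,0],[0,0,0],[0,0,0],[0,0,0],[0,0,0],[0,0,0],[0,0,0],[0,0,0],[0,0,0]], "gripper": [5.8,5.8,5.8,5.8,3,3,3,3,3,3], "newtons": 30}}

```text
time: 4.23
ee_pos: [0.5223, -0.0698, 0.0844]
tcp_rot: [0.001, -0.421, 0.907, -0.001]
ft_force: [-1.2, -0.3, 7.7]
opening: 0.0389
grip_force: 30.0
```

```bash
python3 -c "
from meas import *
go(.5215,-.070,.083); s=telemetry.sense(); print(s['opening'],s['grip_force'],s['ft_force'],s['ft_torque'])"
```

```text
at [ 0.5223 -0.0698  0.0844] yaw -2.273 j6 -2.620 j1 -0.181 t 4.23 -> trans cm [0.07 0.04 0.14] twist 0
0.03890553498980776 30.003429651260376 [-1.18633888 -0.30086812  7.6662514 ] [ 0.24475725  0.22550978 -0.037398  ]
```

Call:
{"method": "arm_command", "body": {"translation": [[0,0,-0.1],[0,0,-0.1],[0,0,-0.1],[0,0,-0.1],[0,0,-0.1],[0,0,-0.1],[0,0,-0.1],[0,0,-0.1],[0,0,-0.1],[0,0,-0.1]], "twist": [[0,0,0.1],[0,0,0.2],[0,0,0.3],[0,0,0.4],[0,0,0.5],[0,0,0.6],[0,0,0.7],[0,0,0.8],[0,0,0.9],[0,0,1.0]], "gripper": [3,3,3,3,3,3,3,3,3,3]}}

```text
time: 5.07
ee_pos: [0.5226, -0.0711, 0.0845]
tcp_rot: [0.002, 0.068, 0.998, -0.001]
ft_force: [9.4, -13.3, -8.2]
opening: 0.0385
grip_force: 30.0
```

```bash
python3 -c "
from meas import *
go(.5215,-.070,.083); s=telemetry.sense(); print(s['opening'],s['grip_force'],s['ft_force'],s['ft_torque']); gap()"
```

```text
at [ 0.5226 -0.0711  0.0845] yaw 3.005 j6 -1.616 j1 -0.182 t 5.07 -> trans cm [0.13 0.09 0.15] twist 0
0.03846452474236103 29.993189871311188 [  9.35941012 -13.34853796  -8.19621366] [-2.33763751 -1.77503828  0.16627117]
scene platform 0.0823 floor 0.12830 (se 0.00002, n 4721, nplat 312) gap 0.0380
side platform nan floor 0.12863 (se 0.00001, n 6081, nplat 14) gap nan
```

Call:
{"method": "arm_command", "body": {"translation": [[-0.07,-0.07,0.05],[-0.07,-0.07,0.05],[-0.07,-0.07,0.05],[-0.07,-0.07,0.05],[-0.07,-0.07,0.05],[-0.07,-0.07,0.05],[-0.07,-0.07,0.05],[-0.07,-0.07,0.05],[-0.07,-0.07,0.05],[-0.07,-0.07,0.05]], "twist": [[0,0,0.1],[0,0,0.2],[0,0,0.3],[0,0,0.4],[0,0,0.5],[0,0,0.6],[0,0,0.7],[0,0,0.8],[0,0,0.9],[0,0,1.0]], "gripper": [3,3,3,3,3,3,3,3,3,3]}}

```text
time: 6.0
ee_pos: [0.522, -0.0722, 0.0844]
tcp_rot: [0.001, 0.538, 0.843, -0.002]
ft_force: [-8.2, -15.4, 5.5]
opening: 0.0385
grip_force: 30.0
```

Call:
{"method": "arm_command", "body": {"translation": [[0,0,0],[0,0,0],[0.08,-0.1,0],[0.08,-0.1,0],[0.08,-0.1,0],[0.08,-0.1,0],[0.08,-0.1,0],[0.08,-0.1,0],[0.08,-0.1,0]], "twist": [[0,0,0],[0,0,0],[0,0,0],[0,0,0],[0,0,0],[0,0,0],[0,0,0],[0,0,0],[0,0,0]], "gripper": [5,5,5,5,3,3,3,3,3]}}

```text
time: 6.75
ee_pos: [0.5209, -0.0701, 0.0832]
tcp_rot: [-0.0, 0.536, 0.844, -0.0]
ft_force: [-1.3, 0.3, 2.1]
opening: 0.0385
grip_force: 30.0
```

Call:
{"method": "arm_command", "body": {"translation": [[0,0,0],[0,0,0],[0,0,0],[0,0,0],[0,0,0],[0,0,0],[0,0,0],[0,0,0],[0,0,0],[0,0,0]], "twist": [[0,0,0.1],[0,0,0.2],[0,0,0.3],[0,0,0.4],[0,0,0.5],[0,0,0.6],[0,0,0.7],[0,0,0.8],[0,0,0.9],[0,0,1.0]], "gripper": [3,3,3,3,3,3,3,3,3,3]}}

```text
time: 7.58
ee_pos: [0.5216, -0.0702, 0.0833]
tcp_rot: [0.001, 0.876, 0.482, 0.001]
ft_force: [7.9, -1.1, -3.1]
opening: 0.0384
grip_force: 30.0
```

Call:
{"method": "arm_command", "body": {"translation": [[0,0,0],[0,0,0],[0,0,0],[0,0,0],[0,0,0],[0,0,0],[0,0,0],[0,0,0],[0,0,0],[0,0,0]], "twist": [[0,0,0.1],[0,0,0.2],[0,0,0.3],[0,0,0.4],[0,0,0.5],[0,0,0.6],[0,0,0.7],[0,0,0.8],[0,0,0.9],[0,0,1.0]], "gripper": [3,3,3,3,3,3,3,3,3,3]}}

```text
time: 8.42
ee_pos: [0.522, -0.071, 0.0837]
tcp_rot: [0.001, 1.0, 0.002, 0.002]
ft_force: [8.5, -7.8, -1.5]
opening: 0.0381
grip_force: 30.0
```

```bash
python3 -c "
from meas import *
go(.5215,-.070,.083); s=telemetry.sense(); print(s['opening'],s['grip_force'],s['ft_force'],s['ft_torque']); gap()"
```

```text
at [ 0.522  -0.071   0.0837] yaw 0.005 j6 1.383 j1 -0.183 t 8.42 -> trans cm [-0.05 -0.1   0.07] twist 0
0.038136988285745146 29.99528557062149 [ 8.47710577 -7.77979212 -1.45309138] [-1.34696218 -1.42978258  0.15016571]
scene platform 0.0990 floor 0.12830 (se 0.00002, n 4705, nplat 245) gap 0.0213
side platform nan floor 0.12861 (se 0.00001, n 6079, nplat 4) gap nan
```

Call:
{"method": "arm_command", "body": {"translation": [[0,0,0],[0,0,0],[-0.03,0.04,0],[-0.03,0.04,0],[-0.03,0.04,0],[-0.03,0.04,0],[-0.03,0.04,0],[-0.03,0.04,0],[-0.03,0.04,0],[-0.03,0.04,0]], "twist": [[0,0,0],[0,0,0],[0,0,-0.12],[0,0,-0.24],[0,0,-0.36],[0,0,-0.48],[0,0,-0.6],[0,0,-0.72],[0,0,-0.84],[0,0,-0.9]], "gripper": [5,5,5,5,5,5,5,5,5,5]}}

```text
time: 9.35
ee_pos: [0.5205, -0.0704, 0.083]
tcp_rot: [-0.0, 0.897, 0.443, -0.0]
ft_force: [-0.2, -0.2, -0.4]
opening: 0.0499
grip_force: 0.0
```

Call:
{"method": "arm_command", "body": {"translation": [[0,0,0],[0,0,0],[0,0,0],[0,0,0],[0,0,0],[0,0,0],[0,0,0],[0,0,0],[0,0,0],[0,0,0]], "twist": [[0,0,-0.12],[0,0,-0.24],[0,0,-0.36],[0,0,-0.48],[0,0,-0.6],[0,0,-0.72],[0,0,-0.84],[0,0,-0.96],[0,0,-1.08],[0,0,-1.2]], "gripper": [5,5,5,5,5,5,5,5,5,5]}}

```text
time: 10.18
ee_pos: [0.5205, -0.0704, 0.083]
tcp_rot: [-0.0, 0.491, 0.871, 0.0]
ft_force: [-0.2, -0.4, 0.8]
opening: 0.0499
grip_force: 0.0
```

Call:
{"method": "arm_command", "body": {"translation": [[0,0,0],[0,0,0],[0,0,0],[0,0,0],[0,0,0]], "twist": [[0,0,-0.12],[0,0,-0.24],[0,0,-0.36],[0,0,-0.4],[0,0,-0.4]], "gripper": [5,5,5,5,5]}}

```text
time: 10.6
ee_pos: [0.5205, -0.0705, 0.083]
tcp_rot: [-0.0, 0.31, 0.951, 0.0]
ft_force: [-0.3, -0.5, 0.6]
opening: 0.0498
grip_force: 0.0
```

```bash
python3 -c "
from meas import *
go(.5212,-.0709,.0835); s=telemetry.sense(); print(s['opening'],s['grip_force'],s['ft_force'],s['ft_torque']); gap()"
```

```text
at [ 0.5205 -0.0705  0.083 ] yaw 2.512 j6 -1.125 j1 -0.183 t 10.6 -> trans cm [-0.09  0.01 -0.05] twist 0
0.04982212233134908 0.0 [-0.27587391 -0.46687081  0.56457872] [ 0.01291791 -0.09598322 -0.02434665]
scene platform 0.0990 floor 0.12835 (se 0.00002, n 4707, nplat 249) gap 0.0213
side platform nan floor 0.12862 (se 0.00001, n 6089, nplat 3) gap nan
```

Call:
{"method": "arm_command", "body": {"translation": [[-0.09,0,-0.05],[-0.09,0,-0.05],[-0.09,0,-0.05],[-0.09,0,-0.05],[-0.09,0,-0.05],[-0.09,0,-0.05]], "twist": [[0,0,0],[0,0,0],[0,0,0],[0,0,0],[0,0,0],[0,0,0]], "gripper": [5,3,3,3,3,3]}}

```text
time: 11.2
ee_pos: [0.5213, -0.0711, 0.0837]
tcp_rot: [0.0, 0.311, 0.95, 0.0]
ft_force: [0.6, -0.2, -0.2]
opening: 0.0383
grip_force: 30.0
```

Call:
{"method": "arm_command", "body": {"translation": [[0,0,0],[0,0,0],[0,0,0],[0,0,0],[0,0,0],[0,0,0],[0,0,0],[0,0,0],[0,0,0],[0,0,0]], "twist": [[0,0,0.1],[0,0,0.2],[0,0,0.3],[0,0,0.4],[0,0,0.5],[0,0,0.6],[0,0,0.7],[0,0,0.8],[0,0,0.9],[0,0,1.0]], "gripper": [3,3,3,3,3,3,3,3,3,3]}}

```text
time: 12.03
ee_pos: [0.5212, -0.0712, 0.0836]
tcp_rot: [0.0, 0.73, 0.683, -0.0]
ft_force: [-0.2, -0.9, 1.0]
opening: 0.0383
grip_force: 30.0
```

Call:
{"method": "arm_command", "body": {"translation": [[0,0,0],[0,0,0],[0,0,0],[0,0,0],[0,0,0],[0,0,0],[0,0,0],[0,0,0],[0,0,0],[0,0,0]], "twist": [[0,0,0.1],[0,0,0.2],[0,0,0.3],[0,0,0.4],[0,0,0.5],[0,0,0.6],[0,0,0.7],[0,0,0.8],[0,0,0.9],[0,0,1.0]], "gripper": [3,3,3,3,3,3,3,3,3,3]}}

```text
time: 12.87
ee_pos: [0.5211, -0.0711, 0.0837]
tcp_rot: [0.0, 0.968, 0.25, -0.0]
ft_force: [-2.5, 0.0, 1.4]
opening: 0.039
grip_force: 30.0
```

```bash
python3 -c "
from meas import *
go(.5212,-.0709,.0835); s=telemetry.sense(); print(s['opening'],s['grip_force'],s['ft_force'],s['ft_torque']); gap()"
```

```text
at [ 0.5211 -0.0711  0.0837] yaw 0.505 j6 0.882 j1 -0.184 t 12.87 -> trans cm [ 0.02 -0.02  0.02] twist 0
0.038961818868149076 29.995940029621124 [-2.49607523  0.02570838  1.40269332] [-0.08241454  0.26551866  0.12746774]
scene platform 0.1111 floor 0.12830 (se 0.00002, n 4707, nplat 286) gap 0.0092
side platform nan floor 0.12862 (se 0.00001, n 6080, nplat 14) gap nan
```

Call:
{"method": "arm_command", "body": {"translation": [[0,0,0],[0,0,0],[0,0,0],[0,0,0],[0,0,0],[0,0,0],[0,0,0],[0,0,0],[0,0,0],[0,0,0]], "twist": [[0,0,0.12],[0,0,0.24],[0,0,0.36],[0,0,0.48],[0,0,0.6],[0,0,0.72],[0,0,0.84],[0,0,0.96],[0,0,1.08],[0,0,1.2]], "gripper": [3,3,3,3,3,3,3,3,3,3]}}

```text
time: 13.8
ee_pos: [0.5211, -0.071, 0.0836]
tcp_rot: [0.0, 0.941, -0.339, -0.0]
ft_force: [-3.4, 0.6, 1.6]
opening: 0.0386
grip_force: 30.0
```

Call:
{"method": "arm_command", "body": {"translation": [[0,0,0],[0,0,0],[0,0,0]], "twist": [[0,0,0.05],[0,0,0.1],[0,0,0.1]], "gripper": [3,3,3]}}

```text
time: 14.05
ee_pos: [0.5211, -0.071, 0.0837]
tcp_rot: [-0.0, 0.923, -0.384, -0.0]
ft_force: [-3.2, 1.2, 2.3]
opening: 0.0384
grip_force: 30.0
```

```bash
python3 -c "
from meas import *
go(.5212,-.0709,.0835); s=telemetry.sense(); print(s['opening'],s['grip_force'],s['ft_force'],s['ft_torque']); gap()
im,D=cams.snapshot('side'); cv2.imwrite('pics/side1.png',cv2.resize(im[200:360,200:400],None,fx=3,fy=3))"
```

```text
at [ 0.5211 -0.071   0.0837] yaw -0.789 j6 2.176 j1 -0.184 t 14.05 -> trans cm [-0.   -0.01  0.02] twist 0
0.03841376908541913 30.00125527381897 [-3.17021054  1.18762981  2.3094513 ] [ 0.27997834  0.53298778 -0.14411191]
scene platform 0.1188 floor 0.12833 (se 0.00002, n 4718, nplat 349) gap 0.0015
side platform 0.1196 floor 0.12862 (se 0.00001, n 6084, nplat 152) gap 0.0010
```

Call:
{"method": "arm_command", "body": {"translation": [[0,0,0],[0,0,0],[0,0,0]], "twist": [[0,0,0.06],[0,0,0.12],[0,0,0.12]], "gripper": [3,3,3]}}

```text
time: 14.45
ee_pos: [0.5212, -0.071, 0.0837]
tcp_rot: [-0.0, 0.898, -0.44, -0.0]
ft_force: [-3.7, 1.6, 3.3]
opening: 0.0386
grip_force: 30.0
```

```bash
python3 -c "
from meas import *
go(.5212,-.0709,.0835); s=telemetry.sense(); print(s['opening'],s['ft_force'],s['ft_torque']); gap(n_avg=2)"
```

```text
at [ 0.5212 -0.071   0.0837] yaw -0.911 j6 2.298 j1 -0.184 t 14.45 -> trans cm [-0.01 -0.01  0.02] twist 0
0.038621640673709205 [-3.72911386  1.62986766  3.25838115] [ 0.39641088  0.72271542 -0.14420531]
scene platform 0.1196 floor 0.12831 (se 0.00002, n 4719, nplat 361) gap 0.0007
side platform 0.1205 floor 0.12860 (se 0.00001, n 6073, nplat 167) gap 0.0001
```

Call:
{"method": "arm_command", "body": {"translation": [[0,0,0],[0,0,0],[0,0,0]], "twist": [[0,0,0.03],[0,0,0.05],[0,0,0.05]], "gripper": [3,3,3]}}

```text
time: 14.9
ee_pos: [0.5212, -0.071, 0.0836]
tcp_rot: [0.0, 0.887, -0.461, -0.0]
ft_force: [-4.3, 2.8, 4.5]
opening: 0.0384
grip_force: 30.0
```

```bash
python3 -c "
from meas import *
go(.5212,-.0709,.0835); s=telemetry.sense(); print(s['opening'],s['ft_force'],s['ft_torque']); gap(n_avg=2)"
```

```text
at [ 0.5212 -0.071   0.0836] yaw -0.958 j6 2.345 j1 -0.184 t 14.9 -> trans cm [-0.01 -0.01  0.01] twist 0
0.03844107847589512 [-4.25604106  2.78057224  4.54753883] [ 0.49626163  0.81923239 -0.02548191]
scene platform 0.1199 floor 0.12832 (se 0.00002, n 4720, nplat 365) gap 0.0005
side platform 0.1207 floor 0.12860 (se 0.00001, n 6088, nplat 177) gap -0.0001
```

Call:
{"method": "arm_command", "body": {"translation": [[0,0,0],[0,0,0],[0,0,0]], "twist": [[0,0,0.03],[0,0,0.05],[0,0,0.05]], "gripper": [3,3,3]}}

```text
time: 15.35
ee_pos: [0.5212, -0.071, 0.0836]
tcp_rot: [-0.0, 0.876, -0.483, -0.0]
ft_force: [-4.4, 3.6, 3.4]
opening: 0.0383
grip_force: 30.0
```

```bash
python3 -c "
from meas import *
go(.5212,-.0709,.0835); s=telemetry.sense(); print(s['opening'],s['ft_force'],s['ft_torque']); gap(n_avg=2)"
```

```text
at [ 0.5212 -0.071   0.0836] yaw -1.008 j6 2.395 j1 -0.184 t 15.35 -> trans cm [-0.01 -0.01  0.01] twist 0
0.038315857047151874 [-4.35317418  3.5583917   3.35363715] [0.52637987 0.80053254 0.0622259 ]
scene platform 0.1202 floor 0.12831 (se 0.00002, n 4698, nplat 371) gap 0.0001
side platform 0.1209 floor 0.12863 (se 0.00001, n 6096, nplat 171) gap -0.0003
```

Call:
{"method": "arm_command", "body": {"translation": [[0,0,0],[0,0,0],[0,0,0]], "twist": [[0,0,0.03],[0,0,0.05],[0,0,0.05]], "gripper": [3,3,3]}}

```text
time: 15.8
ee_pos: [0.5212, -0.071, 0.0836]
tcp_rot: [0.0, 0.863, -0.505, -0.0]
ft_force: [-4.0, 2.3, 2.9]
opening: 0.0385
grip_force: 30.0
```

```bash
python3 -c "
from meas import *
go(.5212,-.0709,.0835); s=telemetry.sense(); print(s['opening'],s['ft_force'],s['ft_torque']); gap(n_avg=2)"
```

```text
at [ 0.5212 -0.071   0.0836] yaw -1.058 j6 2.445 j1 -0.184 t 15.8 -> trans cm [-0.01 -0.01  0.01] twist 0
0.03853654742804907 [-3.96510596  2.33649716  2.92951255] [0.48821027 0.84934568 0.01004149]
scene platform 0.1206 floor 0.12833 (se 0.00002, n 4706, nplat 379) gap -0.0003
side platform 0.1212 floor 0.12863 (se 0.00001, n 6062, nplat 176) gap -0.0005
```

Call:
{"method": "arm_command", "body": {"translation": [[0,0,0],[0,0,0],[0,0,0]], "twist": [[0,0,0.03],[0,0,0.05],[0,0,0.05]], "gripper": [3,3,3]}}

```text
time: 16.25
ee_pos: [0.5212, -0.071, 0.0837]
tcp_rot: [-0.0, 0.85, -0.526, -0.0]
ft_force: [-4.1, 2.0, 3.4]
opening: 0.0386
grip_force: 30.0
```

```bash
python3 -c "
from meas import *
go(.5212,-.0709,.0835); s=telemetry.sense(); print(s['opening'],s['ft_force'],s['ft_torque']); gap(n_avg=2)"
```

```text
at [ 0.5212 -0.071   0.0837] yaw -1.108 j6 2.495 j1 -0.184 t 16.25 -> trans cm [-0.01 -0.    0.02] twist 0
0.03862614147122186 [-4.09782219  2.00831049  3.36611078] [0.49528104 0.81591182 0.05979663]
scene platform 0.1208 floor 0.12840 (se 0.00002, n 4697, nplat 376) gap -0.0004
side platform 0.1216 floor 0.12868 (se 0.00001, n 6087, nplat 177) gap -0.0009
```

Call:
{"method": "arm_command", "body": {"translation": [[0,0,0],[0,0,0],[0,0,0],[0,0,-3],[0,0,-6],[0,0,-8],[0,0,-8]], "twist": [[0,0,0],[0,0,0],[0,0,0],[0,0,0],[0,0,0],[0,0,0],[0,0,0]], "gripper": [5,5,5,5,5,3,0]}}

```text
time: 17.03
ee_pos: [0.5229, -0.0715, 0.1684]
tcp_rot: [-0.001, 0.85, -0.527, 0.003]
ft_force: [0.9, -0.1, 0.4]
opening: 0.0409
grip_force: 0.0
```

Call:
{"method": "arm_command", "body": {"translation": [[0,0,0],[0,0,0],[0,0,0],[0,0,0],[0,0,0],[0,0,0],[0,0,0],[0,0,0],[0,0,0],[0,0,0]], "twist": [[0,0,-0.12],[0,0,-0.24],[0,0,-0.36],[0,0,-0.48],[0,0,-0.6],[0,0,-0.72],[0,0,-0.84],[0,0,-0.96],[0,0,-1.0],[0,0,-1.0]], "gripper": [0,0,0,0,0,0,0,0,0,0]}}

```text
time: 17.87
ee_pos: [0.5213, -0.0711, 0.1631]
tcp_rot: [0.0, 0.999, -0.054, -0.0]
ft_force: [0.6, -0.2, -0.4]
opening: 0.0005
grip_force: 0.0
```

```bash
python3 -c "
from meas import *
go(.563,-.0751,.091,-.1); s=telemetry.sense(); print(s['opening'],s['ft_force'],s['ft_torque']); gap(n_avg=3)"
```

```text
at [ 0.5213 -0.0711  0.1631] yaw -0.107 j6 1.494 j1 -0.184 t 17.87 -> trans cm [ 4.19 -0.06  7.21] twist [ 0.     0.    -0.007]
0.0005386646902411779 [ 0.60195638 -0.16553515 -0.44806729] [ 0.02446848  0.04781454 -0.02501996]
scene platform 0.1208 floor 0.12839 (se 0.00002, n 4713, nplat 375) gap -0.0004
side platform 0.1215 floor 0.12867 (se 0.00001, n 6086, nplat 188) gap -0.0008
```

Call:
{"method": "arm_command", "body": {"translation": [[2.1,-0.1,0],[4.2,-0.1,0],[4.2,-0.1,2],[4.2,-0.1,4],[4.2,-0.1,6],[4.2,-0.1,7.2],[4.2,-0.1,7.2],[4.2,-0.1,7.2]], "twist": [[0,0,0],[0,0,0],[0,0,0],[0,0,0],[0,0,0],[0,0,0],[0,0,0],[0,0,0]], "gripper": [0,0,0,0,0,0,0,0]}}

```text
time: 18.83
ee_pos: [0.5631, -0.0747, 0.0918]
tcp_rot: [-0.0, 0.998, -0.055, -0.0]
ft_force: [0.1, 0.4, 0.7]
opening: 0.0006
grip_force: 0.0
```

Call:
{"method": "arm_command", "body": {"translation": [[1,0,0],[2,0,0],[3,0,0],[4,0,0],[5,0,0],[6,0,0],[6.4,0,0],[6.6,0,0],[6.7,0,0]], "twist": [[0,0,0],[0,0,0],[0,0,0],[0,0,0],[0,0,0],[0,0,0],[0,0,0],[0,0,0],[0,0,0]], "gripper": [0,0,0,0,0,0,0,0,0]}}

```text
time: 19.58
ee_pos: [0.6299, -0.0821, 0.0912]
tcp_rot: [-0.0, 0.998, -0.055, -0.0]
ft_force: [-0.9, 0.6, -1.4]
opening: 0.0007
grip_force: 0.7
```

```bash
python3 -c "
from meas import *
go(.6316,-.0819,.091,-.1); s=telemetry.sense(); print(s['opening'],s['ft_force'],s['ft_torque'])"
```

```text
at [ 0.6299 -0.0821  0.0912] yaw -0.110 j6 1.511 j1 -0.170 t 19.58 -> trans cm [ 0.17 -0.04  0.02] twist [-0.     0.001 -0.01 ]
0.0006653700704208985 [-0.89663622  0.58426953 -1.36543691] [ 0.08217447  0.24265556 -0.01420121]
```

Call:
{"method": "arm_command", "body": {"translation": [[0.1,0,0],[0.15,0,0],[0.2,0,0],[0.2,0,0]], "twist": [[0,0,0],[0,0,0],[0,0,0],[0,0,0]], "gripper": [0,0,0,0]}}

```text
time: 19.92
ee_pos: [0.6306, -0.0822, 0.0913]
tcp_rot: [-0.0, 0.998, -0.055, -0.001]
ft_force: [-8.5, 1.5, -0.3]
opening: 0.0004
grip_force: 4.2
```

Call:
{"method": "arm_command", "body": {"translation": [[0.05,0,0],[0.1,0,0],[0.1,0,0]], "twist": [[0,0,0],[0,0,0],[0,0,0]], "gripper": [0,0,0]}}

```text
time: 20.17
ee_pos: [0.6309, -0.0822, 0.0912]
tcp_rot: [-0.0, 0.998, -0.055, -0.002]
ft_force: [-15.9, 2.2, 2.1]
opening: 0.0001
grip_force: 7.8
```

Call:
{"method": "arm_command", "body": {"translation": [[-0.8,0,0],[-1.2,0,0],[-1.2,0,-3.5],[-1.2,0,-7],[-1.2,0,-11],[-1.2,0,-14],[-1.2,0,-14]], "twist": [[0,0,0],[0,0,0],[0,0,0],[0,0,0],[0,0,0],[0,0,0],[0,0,0]], "gripper": [0,0,0,0,0,0,6.5]}}

```text
time: 20.75
ee_pos: [0.6222, -0.0814, 0.2396]
tcp_rot: [0.001, 0.998, -0.055, 0.005]
ft_force: [0.5, 0.6, 0.3]
opening: 0.0034
grip_force: 0.0
```

```bash
cat >> meas.py <<'E'
def ball():
    for n in("scene","side"):
        im,D=cams.snapshot(n);P=cloud(n,D>0,D);J=jackf(P);J[:,1]+=.115
        b=J[(J[:,0]>.06)&(J[:,0]<.155)&(np.abs(J[:,1])<.03)&(J[:,2]>.068)&(J[:,2]<.11)]
        if len(b)>20:
            s=np.linalg.lstsq(np.c_[2*b,np.ones(len(b))],(b**2).sum(1),rcond=None)[0]; print(n,"ball jack frame",s[:3].round(4),len(b))
def white(show=False):
    R=[(n,m) for n,m,rad,c in rolls(show=show) if c.min()>140 and rad<.028 and c.max()-c.min()<45]
    used=set(); out=[]
    for i,(n,m) in enumerate(R):
        if i in used: continue
        g=[j for j in range(len(R)) if np.hypot(*(R[j][1]-m))<.015]; used|=set(g); out.append(np.mean([R[j][1] for j in g],0)); print("white",out[-1].round(4),[R[j][0] for j in g])
    return out
E
python3 -c "
from meas import *
ball(); gap(n_avg=2); white(); go(.5735,-.197,.12,1.45)"
```

```text
scene ball jack frame [0.1311 0.0002 0.0826] 167
side ball jack frame [ 0.1291 -0.0012  0.0832] 99
scene platform 0.1208 floor 0.12837 (se 0.00002, n 4727, nplat 374) gap -0.0004
side platform 0.1216 floor 0.12866 (se 0.00001, n 6092, nplat 185) gap -0.0009
white [ 0.4552 -0.3881] ['scene', 'side']
white [ 0.4461 -0.2879] ['scene', 'side']
white [ 0.4322 -0.1853] ['scene', 'side']
white [ 0.5732 -0.1974] ['scene', 'side']
at [ 0.6205 -0.081   0.2305] yaw -0.110 j6 1.510 j1 -0.171 t 21.15 -> trans cm [-3.38 12.04 11.05] twist [-1.00e-03  1.00e-03 -1.56e+00]
```

Call:
{"method": "arm_command", "body": {"translation": [[-0.7,2.4,1],[-1.4,4.8,3],[-2.1,7.2,5],[-2.8,9.6,7],[-3.4,12,9],[-3.4,12,9],[-3.4,12,9],[-3.4,12,9],[-3.4,12,9],[-3.4,12,9]], "twist": [[0,0,-0.12],[0,0,-0.24],[0,0,-0.36],[0,0,-0.48],[0,0,-0.6],[0,0,-0.72],[0,0,-0.84],[0,0,-0.96],[0,0,-1.08],[0,0,-1.2]], "gripper": [6.5,6.5,6.5,6.5,6.5,6.5,6.5,6.5,6.5,6.5]}}

```text
time: 21.98
ee_pos: [0.5736, -0.1967, 0.1409]
tcp_rot: [-0.0, 0.854, 0.521, -0.0]
ft_force: [0.4, -0.6, 0.6]
opening: 0.065
grip_force: 0.0
```

Call:
{"method": "arm_command", "body": {"translation": [[0,0,0],[0,0,0],[0,0,0],[0,0,0],[0,0,0]], "twist": [[0,0,-0.12],[0,0,-0.24],[0,0,-0.36],[0,0,-0.36],[0,0,-0.36]], "gripper": [6.5,6.5,6.5,6.5,6.5]}}

```text
time: 22.4
ee_pos: [0.5737, -0.1966, 0.1412]
tcp_rot: [-0.0, 0.75, 0.662, -0.0]
ft_force: [0.5, 0.3, 0.7]
opening: 0.0649
grip_force: 0.0
```

```bash
python3 -c "
from meas import *
white(); go(.5735,-.1972,.030,1.45)"
```

```text
white [ 0.4505 -0.3853] ['scene', 'side']
white [ 0.4463 -0.2876] ['scene', 'side']
white [ 0.4322 -0.186 ] ['scene', 'side']
white [ 0.5727 -0.1979] ['scene', 'side']
white [ 0.7141 -0.2888] ['side']
at [ 0.5737 -0.1966  0.1414] yaw 1.446 j6 -0.247 j1 -0.372 t 22.5 -> trans cm [-6.000e-02 -1.000e-02  1.114e+01] twist [-0.    -0.    -0.004]
```

Call:
{"method": "arm_command", "body": {"translation": [[0,0,3],[0,0,6],[0,0,9],[0,0,11.1],[0,0,11.1],[0,0,11.1],[0,0,11.1],[0,0,11.1],[0,0,11.1],[0,0,11.1]], "twist": [[0,0,0],[0,0,0],[0,0,0],[0,0,0],[0,0,0],[0,0,0],[0,0,0],[0,0,0],[0,0,0],[0,0,0]], "gripper": [6.5,6.5,6.5,6.5,6.5,3.5,3.5,3.5,3.5,3.5], "newtons": 25}}

```text
time: 23.33
ee_pos: [0.5746, -0.1969, 0.0325]
tcp_rot: [0.001, 0.749, 0.663, 0.001]
ft_force: [-1.2, -0.6, 6.9]
opening: 0.0434
grip_force: 25.0
```

Call:
{"method": "arm_command", "body": {"translation": [[0,0,-3],[0,0,-6],[0,0,-9],[0,0,-12],[0,0,-15],[0,0,-18],[0,0,-21],[0,0,-21],[0,0,-21]], "twist": [[0,0,0],[0,0,0],[0,0,0],[0,0,0],[0,0,0],[0,0,0],[0,0,0],[0,0,0],[0,0,0]], "gripper": [3.5,3.5,3.5,3.5,3.5,3.5,3.5,3.5,3.5]}}

```text
time: 24.08
ee_pos: [0.5743, -0.1968, 0.2431]
tcp_rot: [0.002, 0.749, 0.663, 0.001]
ft_force: [-0.2, 0.6, -2.1]
opening: 0.0437
grip_force: 25.0
```

```bash
python3 -c "
from meas import *
o=np.array([.539,.208]);c,s=np.cos(-.12),np.sin(-.12)
for y in(.098,.033,-.032,-.097): print(y,(o+y*np.array([-s,c])).round(4))
p=o+.098*np.array([-s,c]); go(*p,.24,1.45); print(telemetry.sense()['opening'])"
```

```text
0.098 [0.5507 0.3053]
0.033 [0.543  0.2408]
-0.032 [0.5352 0.1762]
-0.097 [0.5274 0.1117]
at [ 0.5743 -0.1968  0.2431] yaw 1.450 j6 -0.251 j1 -0.372 t 24.08 -> trans cm [49.56 -8.41  0.23] twist [ 0.004  0.001 -0.   ]
0.043722143779272735
```

Call:
{"method": "arm_command", "body": {"translation": [[3.5,-0.6,0],[7,-1.2,0],[11,-1.9,0],[15,-2.5,0],[19,-3.2,0],[23,-3.9,0],[27,-4.6,0],[31,-5.3,0],[35,-5.9,0],[39,-6.6,0]], "twist": [[0,0,0],[0,0,0],[0,0,0],[0,0,0],[0,0,0],[0,0,0],[0,0,0],[0,0,0],[0,0,0],[0,0,0]], "gripper": [3.5,3.5,3.5,3.5,3.5,3.5,3.5,3.5,3.5,3.5]}}

```text
time: 24.92
ee_pos: [0.5545, 0.2004, 0.2394]
tcp_rot: [-0.0, 0.749, 0.663, -0.001]
ft_force: [1.1, 0.6, -0.4]
opening: 0.0437
grip_force: 25.0
```

Call:
{"method": "arm_command", "body": {"translation": [[3,-0.5,0],[6,-1,0],[9,-1.5,0],[10.6,-1.8,0],[10.6,-1.8,0],[10.6,-1.8,0]], "twist": [[0,0,0],[0,0,0],[0,0,0],[0,0,0],[0,0,0],[0,0,0]], "gripper": [3.5,3.5,3.5,3.5,3.5,3.5]}}

```text
time: 25.42
ee_pos: [0.55, 0.3059, 0.2395]
tcp_rot: [-0.0, 0.748, 0.663, -0.001]
ft_force: [0.3, -0.9, -0.8]
opening: 0.0439
grip_force: 25.0
```

```bash
python3 -c "
from meas import *
go(.5507,.3053,.162,1.45); print(telemetry.sense()['opening'])
im,D=cams.snapshot('side'); cv2.imwrite('pics/side2.png',im)
P=cloud('side',D>0,D); p=telemetry.sense()['ee_pos']; m=(np.hypot(P[:,0]-p[0],P[:,1]-p[1])<.03)&(P[:,2]>.16)&(P[:,2]<.23); print(len(P[m]),np.percentile(P[m][:,2],[0.5,2,5]))"
```

```text
at [0.55   0.3059 0.2395] yaw 1.451 j6 0.587 j1 0.467 t 25.42 -> trans cm [-0.04  0.09  7.75] twist [-0.001  0.001  0.001]
0.04394499195392876
328 [0.20782199 0.20876107 0.20942971]
```

View pics/side2.png

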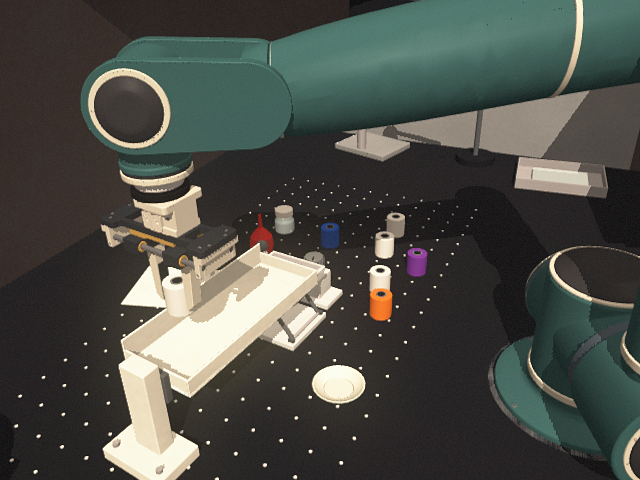

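The roll is held at (175,295) over the shelf. One bench roll has been knocked and now sits at (380,278), next to the orange one. I'll set this roll down.

Call:
{"method": "arm_command", "body": {"translation": [[0,0.1,2.5],[0,0.1,5],[0,0.1,7],[0,0.1,7.6],[0,0.1,7.8],[0,0.1,7.8],[0,0.1,7.8]], "twist": [[0,0,0],[0,0,0],[0,0,0],[0,0,0],[0,0,0],[0,0,0],[0,0,0]], "gripper": [3.5,3.5,3.5,3.5,3.5,3.5,3.5]}}

```text
time: 26.05
ee_pos: [0.5519, 0.3055, 0.1642]
tcp_rot: [0.0, 0.749, 0.663, 0.001]
ft_force: [1.1, 0.4, -0.7]
opening: 0.0434
grip_force: 25.0
```

Call:
{"method": "arm_command", "body": {"translation": [[0,0,0],[0,0,0],[0,0,0],[0,0,-2],[0,0,-5],[0,0,-8],[0,0,-8],[0,0,-8]], "twist": [[0,0,0],[0,0,0],[0,0,0],[0,0,0],[0,0,0],[0,0,0],[0,0,0],[0,0,0]], "gripper": [5.6,5.6,5.6,5.6,5.6,5.6,6.5,6.5]}}

```text
time: 26.72
ee_pos: [0.5518, 0.3061, 0.2449]
tcp_rot: [0.0, 0.749, 0.663, 0.002]
ft_force: [0.1, 0.1, -1.0]
opening: 0.0635
grip_force: 0.0
```

```bash
cat >> meas.py <<'E'
def onshelf():
    for n in("scene","side"):
        im,D=cams.snapshot(n);P=cloud(n,D>0,D);S=shelff(P,(.539,.208)); S=S[(np.abs(S[:,0])<.058)&(np.abs(S[:,1])<.158)&(S[:,2]>.168)&(S[:,2]<.185)]
        if len(S)<30: print(n,"none"); continue
        g=(S[:,:2]*1000+200).astype(int)//3; im2=np.zeros((150,150),np.uint8); im2[g[:,0],g[:,1]]=1
        k,l,st,ce=cv2.connectedComponentsWithStats(cv2.morphologyEx(im2,cv2.MORPH_CLOSE,np.ones((5,5))))
        for i in range(1,k):
            Q=S[l[g[:,0],g[:,1]]==i]
            if len(Q)>30: print(n,"on shelf at",((Q[:,:2].max(0)+Q[:,:2].min(0))/2).round(3),"ext",np.ptp(Q[:,:2],axis=0).round(3),"z",np.median(Q[:,2]).round(4),len(Q))
E
python3 -c "
from meas import *
onshelf(); gap(); white(True); go(.4461,-.2879,.24,1.45)"
```

```text
scene on shelf at [0.002 0.097] ext [0.046 0.045] z 0.1761 579
side on shelf at [-0.     0.098] ext [0.045 0.043] z 0.1762 541
scene platform 0.1208 floor 0.12838 (se 0.00002, n 3832, nplat 369) gap -0.0004
side platform 0.1217 floor 0.12871 (se 0.00001, n 5193, nplat 182) gap -0.0010
scene [261. 203.] 156 mid [ 0.4559 -0.3878] encl 0.4538 -0.3889 0.027 bgr [118. 128. 138.]
scene [336. 211.] 164 mid [ 0.3553 -0.2401] encl 0.3552 -0.239 0.0243 bgr [113.  70. 109.]
scene [293. 217.] 171 mid [ 0.447  -0.2866] encl 0.4484 -0.2873 0.0238 bgr [129. 139. 148.]
scene [354. 235.] 201 mid [ 0.4055 -0.1426] encl 0.4054 -0.144 0.0242 bgr [156. 168. 174.]
scene [249. 241.] 208 mid [ 0.5818 -0.2771] encl 0.581 -0.2755 0.0242 bgr [100.  59.  41.]
scene [394. 241.] 88 mid [ 0.3661 -0.0669] encl 0.3702 -0.0665 0.0201 bgr [ 99. 133. 181.]
scene [189. 266.] 88 mid [ 0.7205 -0.292 ] encl 0.7197 -0.2944 0.0217 bgr [106. 114. 122.]
scene [338. 275.] 121 mid [ 0.5348 -0.0697] encl 0.5307 -0.0694 0.0287 bgr [109. 117. 125.]
scene [225. 290.] 195 mid [ 0.7182 -0.1822] encl 0.7194 -0.1817 0.0235 bgr [ 30.  32
[... 444 characters left out ...]
37.  45. 155.]
side [384. 236.] 167 mid [ 0.4453 -0.2872] encl 0.4451 -0.2884 0.026 bgr [148. 165. 178.]
side [417. 253.] 194 mid [ 0.3552 -0.2417] encl 0.3541 -0.2421 0.0233 bgr [137.  69. 132.]
side [380. 271.] 228 mid [ 0.4036 -0.1427] encl 0.404 -0.1425 0.0236 bgr [197. 213. 220.]
side [323. 280.] 54 mid [ 0.4993 -0.0661] encl 0.4989 -0.0661 0.0261 bgr [142. 161. 175.]
side [381. 295.] 266 mid [ 0.3727 -0.0644] encl 0.3733 -0.0637 0.0254 bgr [ 59. 130. 220.]
white [ 0.4045 -0.1427] ['scene', 'side']
white [ 0.4453 -0.2872] ['side']
white [ 0.4993 -0.0661] ['side']
at [0.551  0.3057 0.2416] yaw 1.450 j6 0.587 j1 0.466 t 27.02 -> trans cm [-60.19  -3.26   0.21] twist [-0.001  0.001 -0.   ]
```

Call:
{"method": "arm_command", "body": {"translation": [[-3.9,-0.8,0],[-7.8,-1.5,0],[-11.7,-2.3,0],[-15.6,-3.1,0],[-19.5,-3.8,0],[-23.4,-4.6,0],[-27.3,-5.4,0],[-31.2,-6.1,0],[-35.1,-6.9,0],[-39,-7.7,0]], "twist": [[0,0,0],[0,0,0],[0,0,0],[0,0,0],[0,0,0],[0,0,0],[0,0,0],[0,0,0],[0,0,0],[0,0,0]], "gripper": [6.5,6.5,6.5,6.5,6.5,6.5,6.5,6.5,6.5,6.5]}}

```text
time: 27.85
ee_pos: [0.4266, -0.0735, 0.2423]
tcp_rot: [-0.0, 0.748, 0.663, -0.0]
ft_force: [1.0, -0.4, 0.1]
opening: 0.0654
grip_force: 0.0
```

Call:
{"method": "arm_command", "body": {"translation": [[-3.7,-0.7,0],[-7.3,-1.4,2],[-7.3,-1.4,5],[-7.3,-1.4,8],[-7.3,-1.4,10],[-7.3,-1.4,10],[-7.3,-1.4,10]], "twist": [[0,0,0],[0,0,0],[0,0,0],[0,0,0],[0,0,0],[0,0,0],[0,0,0]], "gripper": [6.5,6.5,6.5,6.5,6.5,6.5,6.5]}}

```text
time: 28.43
ee_pos: [0.4047, -0.1427, 0.1423]
tcp_rot: [-0.001, 0.749, 0.663, -0.0]
ft_force: [-0.2, -0.1, 1.0]
opening: 0.0649
grip_force: 0.0
```

```bash
python3 -c "
from meas import *
white(); go(.4045,-.1427,.030,1.45)"
```

```text
white [ 0.4459 -0.287 ] ['scene', 'side']
white [ 0.4046 -0.1425] ['scene', 'side']
white [ 0.7147 -0.2909] ['side']
at [ 0.4056 -0.1429  0.1442] yaw 1.450 j6 -0.278 j1 -0.398 t 28.53 -> trans cm [ 0.02 -0.13 11.42] twist [0.001 0.    0.   ]
```

Call:
{"method": "arm_command", "body": {"translation": [[0,0,3],[0,0,6],[0,0,9],[0,0,11.1],[0,0,11.1],[0,0,11.1],[0,0,11.1],[0,0,11.1],[0,0,11.1],[0,0,11.1]], "twist": [[0,0,0],[0,0,0],[0,0,0],[0,0,0],[0,0,0],[0,0,0],[0,0,0],[0,0,0],[0,0,0],[0,0,0]], "gripper": [6.5,6.5,6.5,6.5,6.5,3.5,3.5,3.5,3.5,3.5]}}

```text
time: 29.37
ee_pos: [0.406, -0.1432, 0.0334]
tcp_rot: [0.001, 0.749, 0.663, 0.001]
ft_force: [-1.1, -0.0, 9.3]
opening: 0.0437
grip_force: 25.0
```

Call:
{"method": "arm_command", "body": {"translation": [[0,0,-3],[0,0,-6],[0,0,-9],[0,0,-12],[0,0,-15],[0,0,-18],[0,0,-21],[0,0,-21],[0,0,-21]], "twist": [[0,0,0],[0,0,0],[0,0,0],[0,0,0],[0,0,0],[0,0,0],[0,0,0],[0,0,0],[0,0,0]], "gripper": [3.5,3.5,3.5,3.5,3.5,3.5,3.5,3.5,3.5]}}

```text
time: 30.12
ee_pos: [0.4055, -0.143, 0.2437]
tcp_rot: [0.002, 0.749, 0.663, 0.001]
ft_force: [0.1, 0.2, -1.5]
opening: 0.0435
grip_force: 25.0
```

```bash
python3 -c "
from meas import *
go(.543,.2408,.24,1.45)"
```

```text
at [ 0.4055 -0.143   0.2437] yaw 1.450 j6 -0.278 j1 -0.398 t 30.12 -> trans cm [39.76  9.02  0.36] twist [ 0.003  0.001 -0.   ]
```

Call:
{"method": "arm_command", "body": {"translation": [[3.5,0.8,0],[7,1.6,0],[11,2.5,0],[15,3.4,0],[19,4.3,0],[23,5.2,0],[27,6.1,0],[31,7,0],[35,7.9,0],[38.5,8.7,0]], "twist": [[0,0,0],[0,0,0],[0,0,0],[0,0,0],[0,0,0],[0,0,0],[0,0,0],[0,0,0],[0,0,0],[0,0,0]], "gripper": [3.5,3.5,3.5,3.5,3.5,3.5,3.5,3.5,3.5,3.5]}}

```text
time: 30.95
ee_pos: [0.5378, 0.2314, 0.2402]
tcp_rot: [-0.0, 0.748, 0.663, -0.001]
ft_force: [1.0, -0.6, -0.2]
opening: 0.0436
grip_force: 25.0
```

Call:
{"method": "arm_command", "body": {"translation": [[1.3,0.3,0],[1.3,0.3,0],[1.3,0.3,0]], "twist": [[0,0,0],[0,0,0],[0,0,0]], "gripper": [3.5,3.5,3.5]}}

```text
time: 31.2
ee_pos: [0.5421, 0.2415, 0.2403]
tcp_rot: [-0.0, 0.748, 0.663, -0.001]
ft_force: [-0.1, -0.4, -1.1]
opening: 0.0437
grip_force: 25.0
```

```bash
cat >> meas.py <<'E'
def held():
    p=telemetry.sense()['ee_pos']
    for n in("side","scene"):
        im,D=cams.snapshot(n); P=cloud(n,D>0,D); m=(np.hypot(P[:,0]-p[0],P[:,1]-p[1])<.03)&(P[:,2]>.15)&(P[:,2]<p[2]); Q=P[m]
        if len(Q)>30: print(n,"held bottom",np.percentile(Q[:,2],[0.5,2,5]).round(4),"drop to floor cm",round((np.percentile(Q[:,2],2)-.1287)*100,2),len(Q))
E
python3 -c "
from meas import *
go(.543,.2408,.162,1.45); held()"
```

```text
at [0.5421 0.2415 0.2403] yaw 1.451 j6 0.496 j1 0.376 t 31.2 -> trans cm [-0.04  0.11  7.83] twist [-0.002  0.001  0.001]
side held bottom [0.2076 0.2089 0.2102] drop to floor cm 8.02 478
scene held bottom [0.2072 0.2084 0.2094] drop to floor cm 7.97 441
```

Call:
{"method": "arm_command", "body": {"translation": [[0,0.1,2.5],[0,0.1,5],[0,0.1,7],[0,0.1,7.7],[0,0.1,7.9],[0,0.1,7.9],[0,0.1,7.9]], "twist": [[0,0,0],[0,0,0],[0,0,0],[0,0,0],[0,0,0],[0,0,0],[0,0,0]], "gripper": [3.5,3.5,3.5,3.5,3.5,3.5,3.5]}}

```text
time: 31.88
ee_pos: [0.5439, 0.241, 0.1642]
tcp_rot: [0.0, 0.749, 0.663, 0.001]
ft_force: [0.1, -0.3, 0.5]
opening: 0.0436
grip_force: 25.0
```

Call:
{"method": "arm_command", "body": {"translation": [[0,0,0],[0,0,0],[0,0,0],[0,0,-2],[0,0,-5],[0,0,-8],[0,0,-8],[0,0,-8]], "twist": [[0,0,0],[0,0,0],[0,0,0],[0,0,0],[0,0,0],[0,0,0],[0,0,0],[0,0,0]], "gripper": [5.6,5.6,5.6,5.6,5.6,5.6,6.5,6.5]}}

```text
time: 32.55
ee_pos: [0.544, 0.2415, 0.2448]
tcp_rot: [0.001, 0.749, 0.663, 0.002]
ft_force: [-0.6, -0.8, -0.2]
opening: 0.0635
grip_force: 0.0
```

```bash
python3 -c "
from meas import *
onshelf(); gap(); white(); go(.4459,-.2870,.24,1.45)"
```

```text
scene on shelf at [0.001 0.098] ext [0.046 0.043] z 0.176 586
scene on shelf at [0.003 0.034] ext [0.045 0.044] z 0.1761 516
side on shelf at [0.    0.034] ext [0.047 0.045] z 0.1763 468
side on shelf at [-0.     0.098] ext [0.044 0.045] z 0.1764 539
scene platform 0.1208 floor 0.12840 (se 0.00002, n 3036, nplat 376) gap -0.0004
side platform 0.1218 floor 0.12873 (se 0.00002, n 4413, nplat 183) gap -0.0011
white [ 0.4469 -0.2861] ['scene', 'side']
at [0.5432 0.2411 0.2416] yaw 1.450 j6 0.496 j1 0.375 t 32.85 -> trans cm [-53.6   -3.29   0.2 ] twist [-0.001  0.001 -0.   ]
```

Call:
{"method": "arm_command", "body": {"translation": [[-4,-0.2,0],[-8,-0.5,0],[-12,-0.7,0],[-16,-1,0],[-20,-1.2,0],[-24,-1.5,0],[-28,-1.7,0],[-32,-2,0],[-36,-2.2,0],[-40,-2.5,0]], "twist": [[0,0,0],[0,0,0],[0,0,0],[0,0,0],[0,0,0],[0,0,0],[0,0,0],[0,0,0],[0,0,0],[0,0,0]], "gripper": [6.5,6.5,6.5,6.5,6.5,6.5,6.5,6.5,6.5,6.5]}}

```text
time: 33.68
ee_pos: [0.4694, -0.1546, 0.2423]
tcp_rot: [-0.0, 0.749, 0.663, -0.0]
ft_force: [-0.0, -0.6, -0.5]
opening: 0.0652
grip_force: 0.0
```

Call:
{"method": "arm_command", "body": {"translation": [[-4,-0.2,0],[-8,-0.4,0],[-12,-0.7,0],[-13.6,-0.8,2],[-13.6,-0.8,5],[-13.6,-0.8,8],[-13.6,-0.8,10],[-13.6,-0.8,10],[-13.6,-0.8,10]], "twist": [[0,0,0],[0,0,0],[0,0,0],[0,0,0],[0,0,0],[0,0,0],[0,0,0],[0,0,0],[0,0,0]], "gripper": [6.5,6.5,6.5,6.5,6.5,6.5,6.5,6.5,6.5]}}

```text
time: 34.43
ee_pos: [0.4456, -0.2866, 0.1421]
tcp_rot: [-0.001, 0.749, 0.663, -0.0]
ft_force: [-0.8, -0.5, 1.0]
opening: 0.0649
grip_force: 0.0
```

```bash
python3 -c "
from meas import *
white(); go(.4459,-.2870,.030,1.45)"
```

```text
white [ 0.455 -0.389] ['scene', 'side']
white [ 0.4462 -0.2875] ['scene', 'side']
white [ 0.7149 -0.2875] ['side']
at [ 0.4465 -0.2871  0.1443] yaw 1.450 j6 -0.499 j1 -0.619 t 34.53 -> trans cm [ 1.000e-02 -8.000e-02  1.143e+01] twist [ 0.001  0.001 -0.   ]
```

Call:
{"method": "arm_command", "body": {"translation": [[0,0,3],[0,0,6],[0,0,9],[0,0,11.1],[0,0,11.1],[0,0,11.1],[0,0,11.1],[0,0,11.1],[0,0,11.1],[0,0,11.1]], "twist": [[0,0,0],[0,0,0],[0,0,0],[0,0,0],[0,0,0],[0,0,0],[0,0,0],[0,0,0],[0,0,0],[0,0,0]], "gripper": [6.5,6.5,6.5,6.5,6.5,3.5,3.5,3.5,3.5,3.5]}}

```text
time: 35.37
ee_pos: [0.4468, -0.2874, 0.0336]
tcp_rot: [0.001, 0.749, 0.663, 0.0]
ft_force: [-0.1, 1.0, 8.4]
opening: 0.0436
grip_force: 25.0
```

Call:
{"method": "arm_command", "body": {"translation": [[0,0,-3],[0,0,-6],[0,0,-9],[0,0,-12],[0,0,-15],[0,0,-18],[0,0,-21],[0,0,-21],[0,0,-21]], "twist": [[0,0,0],[0,0,0],[0,0,0],[0,0,0],[0,0,0],[0,0,0],[0,0,0],[0,0,0],[0,0,0]], "gripper": [3.5,3.5,3.5,3.5,3.5,3.5,3.5,3.5,3.5]}}

```text
time: 36.12
ee_pos: [0.4464, -0.2872, 0.244]
tcp_rot: [0.002, 0.749, 0.663, 0.0]
ft_force: [1.2, -0.0, -1.0]
opening: 0.0432
grip_force: 25.0
```

```bash
python3 -c "
from meas import *
go(.5352,.1762,.24,1.45)"
```

```text
at [ 0.4464 -0.2872  0.244 ] yaw 1.450 j6 -0.499 j1 -0.620 t 36.12 -> trans cm [47.07  3.22  0.32] twist [ 0.003  0.002 -0.   ]
```

Call:
{"method": "arm_command", "body": {"translation": [[3.5,0.2,0],[7,0.5,0],[11,0.8,0],[15,1,0],[19,1.3,0],[23,1.6,0],[27,1.9,0],[31,2.1,0],[35,2.4,0],[39,2.7,0]], "twist": [[0,0,0],[0,0,0],[0,0,0],[0,0,0],[0,0,0],[0,0,0],[0,0,0],[0,0,0],[0,0,0],[0,0,0]], "gripper": [3.5,3.5,3.5,3.5,3.5,3.5,3.5,3.5,3.5,3.5]}}

```text
time: 36.95
ee_pos: [0.5194, 0.0991, 0.2406]
tcp_rot: [-0.0, 0.749, 0.663, -0.0]
ft_force: [0.7, 0.4, -1.0]
opening: 0.0436
grip_force: 25.0
```

Call:
{"method": "arm_command", "body": {"translation": [[3.5,0.2,0],[6.5,0.4,0],[8.1,0.5,0],[8.1,0.5,0],[8.1,0.5,0]], "twist": [[0,0,0],[0,0,0],[0,0,0],[0,0,0],[0,0,0]], "gripper": [3.5,3.5,3.5,3.5,3.5]}}

```text
time: 37.37
ee_pos: [0.5342, 0.1773, 0.2404]
tcp_rot: [-0.0, 0.748, 0.664, -0.001]
ft_force: [-0.2, 0.2, -0.8]
opening: 0.0435
grip_force: 25.0
```

```bash
python3 -c "
from meas import *
go(.5352,.1762,.162,1.45); held()"
```

```text
at [0.5342 0.1773 0.2404] yaw 1.451 j6 0.395 j1 0.275 t 37.37 -> trans cm [-0.09  0.13  7.84] twist [-0.002  0.001  0.001]
side held bottom [0.2075 0.2087 0.2101] drop to floor cm 8.0 454
scene held bottom [0.2074 0.2082 0.2093] drop to floor cm 7.95 441
```

Call:
{"method": "arm_command", "body": {"translation": [[-0.1,0.1,2.5],[-0.1,0.1,5],[-0.1,0.1,7],[-0.1,0.1,7.7],[-0.1,0.1,7.9],[-0.1,0.1,7.9],[-0.1,0.1,7.9]], "twist": [[0,0,0],[0,0,0],[0,0,0],[0,0,0],[0,0,0],[0,0,0],[0,0,0]], "gripper": [3.5,3.5,3.5,3.5,3.5,3.5,3.5]}}

```text
time: 38.05
ee_pos: [0.5358, 0.1753, 0.1637]
tcp_rot: [0.0, 0.749, 0.663, 0.001]
ft_force: [0.6, -0.4, 0.4]
opening: 0.0434
grip_force: 25.0
```

Call:
{"method": "arm_command", "body": {"translation": [[0,0,0],[0,0,0],[0,0,0],[0,0,-2],[0,0,-5],[0,0,-8],[0,0,-8],[0,0,-8]], "twist": [[0,0,0],[0,0,0],[0,0,0],[0,0,0],[0,0,0],[0,0,0],[0,0,0],[0,0,0]], "gripper": [5.6,5.6,5.6,5.6,5.6,5.6,6.5,6.5]}}

```text
time: 38.72
ee_pos: [0.536, 0.1759, 0.2446]
tcp_rot: [0.001, 0.749, 0.663, 0.001]
ft_force: [0.8, 0.7, -0.4]
opening: 0.0633
grip_force: 0.0
```

```bash
python3 -c "
from meas import *
onshelf(); gap(); white(); go(.4547,-.3875,.24,1.45)"
```

```text
scene on shelf at [ 0.002 -0.032] ext [0.045 0.045] z 0.176 452
scene on shelf at [0.002 0.034] ext [0.047 0.044] z 0.1761 514
scene on shelf at [0.002 0.098] ext [0.044 0.044] z 0.1759 573
side on shelf at [-0.001 -0.033] ext [0.044 0.046] z 0.1763 409
side on shelf at [0.    0.033] ext [0.046 0.046] z 0.1763 467
side on shelf at [0.    0.097] ext [0.044 0.045] z 0.1762 543
scene platform 0.1207 floor 0.12843 (se 0.00002, n 2322, nplat 378) gap -0.0003
side platform 0.1216 floor 0.12876 (se 0.00002, n 3702, nplat 189) gap -0.0009
at [0.5352 0.1756 0.2416] yaw 1.450 j6 0.393 j1 0.272 t 39.02 -> trans cm [-56.87  -1.2    0.2 ] twist [-0.001  0.001 -0.   ]
```

Call:
{"method": "arm_command", "body": {"translation": [[-4,-0.1,0],[-8,-0.2,0],[-12,-0.3,0],[-16,-0.3,0],[-20,-0.4,0],[-24,-0.5,0],[-28,-0.6,0],[-32,-0.7,0],[-36,-0.8,0],[-40,-0.8,0]], "twist": [[0,0,0],[0,0,0],[0,0,0],[0,0,0],[0,0,0],[0,0,0],[0,0,0],[0,0,0],[0,0,0],[0,0,0]], "gripper": [6.5,6.5,6.5,6.5,6.5,6.5,6.5,6.5,6.5,6.5]}}

```text
time: 39.85
ee_pos: [0.4783, -0.2222, 0.2423]
tcp_rot: [-0.0, 0.749, 0.663, -0.0]
ft_force: [0.7, 1.4, 1.2]
opening: 0.0649
grip_force: 0.0
```

Call:
{"method": "arm_command", "body": {"translation": [[-4,-0.1,0],[-8,-0.2,0],[-12,-0.3,0],[-16,-0.4,0],[-16.9,-0.4,3],[-16.9,-0.4,6],[-16.9,-0.4,9],[-16.9,-0.4,10],[-16.9,-0.4,10],[-16.9,-0.4,10]], "twist": [[0,0,0],[0,0,0],[0,0,0],[0,0,0],[0,0,0],[0,0,0],[0,0,0],[0,0,0],[0,0,0],[0,0,0]], "gripper": [6.5,6.5,6.5,6.5,6.5,6.5,6.5,6.5,6.5,6.5]}}

```text
time: 40.68
ee_pos: [0.4551, -0.3876, 0.1434]
tcp_rot: [-0.0, 0.748, 0.663, -0.0]
ft_force: [0.6, -0.3, 0.5]
opening: 0.0648
grip_force: 0.0
```

```bash
python3 -c "
from meas import *
rolls(); go(.4547,-.388,.030,1.45)"
```

```text
scene [261. 203.] 154 mid [ 0.4548 -0.3886] encl 0.4537 -0.3871 0.0246 bgr [166. 179. 185.]
scene [336. 211.] 166 mid [ 0.3567 -0.2424] encl 0.3561 -0.2419 0.0249 bgr [108.  65. 104.]
scene [249. 241.] 206 mid [ 0.5816 -0.2775] encl 0.5832 -0.2776 0.0237 bgr [143.  87.  59.]
scene [394. 241.] 88 mid [ 0.3667 -0.0657] encl 0.37 -0.0666 0.0202 bgr [ 98. 133. 181.]
scene [190. 266.] 90 mid [ 0.7204 -0.2919] encl 0.7197 -0.2944 0.0218 bgr [141. 152. 162.]
scene [338. 275.] 119 mid [ 0.5339 -0.0696] encl 0.5311 -0.0691 0.0285 bgr [109. 117. 125.]
scene [225. 289.] 183 mid [ 0.7194 -0.1831] encl 0.7197 -0.1822 0.0231 bgr [ 47.  52. 191.]
scene [300. 292.] 80 mid [ 0.6281 -0.0791] encl 0.6276 -0.0803 0.0178 bgr [78. 81. 85.]
side [283. 216.] 59 mid [ 0.7146 -0.2908] encl 0.7143 -0.2932 0.0219 bgr [180. 204. 220.]
side [395. 217.] 140 mid [ 0.4532 -0.3864] encl 0.454 -0.3864 0.0234 bgr [190. 208. 217.]
side [330. 227.] 150 mid [ 0.5812 -0.2775] encl 0.5815 -0.2758 0.0253 bgr [161.  92.  59.]
side [261. 236.] 111 mid [ 0.7131 -0.1776] encl 0.7124 -0.1793 0.0236 bgr [ 52.  62. 243.]
side [417. 253.] 197 mid [ 0.355  -0.2417] encl 0.357 -0.2421 0.0244 bgr [124.  62. 119.]
side [323. 279.] 60 mid [ 0.4996 -0.067 ] encl 0.5006 -0.0672 0.0259 bgr [136. 154. 167.]
side [381. 295.] 265 mid [ 0.3727 -0.0625] encl 0.3739 -0.0616 0.0245 bgr [ 50. 120. 215.]
at [ 0.4556 -0.388   0.1449] yaw 1.450 j6 -0.627 j1 -0.748 t 40.78 -> trans cm [ 1.000e-02 -1.100e-01  1.149e+01] twist [0.002 0.002 0.   ]
```

Call:
{"method": "arm_command", "body": {"translation": [[0,0,3],[0,0,6],[0,0,9],[0,0,11.1],[0,0,11.1],[0,0,11.1],[0,0,11.1],[0,0,11.1],[0,0,11.1],[0,0,11.1]], "twist": [[0,0,0],[0,0,0],[0,0,0],[0,0,0],[0,0,0],[0,0,0],[0,0,0],[0,0,0],[0,0,0],[0,0,0]], "gripper": [6.5,6.5,6.5,6.5,6.5,3.5,3.5,3.5,3.5,3.5]}}

```text
time: 41.62
ee_pos: [0.4556, -0.3883, 0.0337]
tcp_rot: [0.001, 0.749, 0.663, 0.0]
ft_force: [-0.3, 0.7, 8.0]
opening: 0.0435
grip_force: 25.0
```

Call:
{"method": "arm_command", "body": {"translation": [[0,0,-3],[0,0,-6],[0,0,-9],[0,0,-12],[0,0,-15],[0,0,-18],[0,0,-21],[0,0,-21],[0,0,-21]], "twist": [[0,0,0],[0,0,0],[0,0,0],[0,0,0],[0,0,0],[0,0,0],[0,0,0],[0,0,0],[0,0,0]], "gripper": [3.5,3.5,3.5,3.5,3.5,3.5,3.5,3.5,3.5]}}

```text
time: 42.37
ee_pos: [0.4553, -0.388, 0.2443]
tcp_rot: [0.002, 0.749, 0.663, 0.0]
ft_force: [-0.1, 0.3, -1.8]
opening: 0.0438
grip_force: 25.0
```

```bash
python3 -c "
from meas import *
go(.5274,.1117,.24,1.45)"
```

```text
at [ 0.4553 -0.388   0.2443] yaw 1.450 j6 -0.628 j1 -0.748 t 42.37 -> trans cm [50.48  1.13  0.31] twist [ 0.003  0.002 -0.   ]
```

Call:
{"method": "arm_command", "body": {"translation": [[3.5,0.1,0],[7,0.2,0],[11,0.2,0],[15,0.3,0],[19,0.4,0],[23,0.5,0],[27,0.6,0],[31,0.7,0],[35,0.8,0],[39,0.9,0]], "twist": [[0,0,0],[0,0,0],[0,0,0],[0,0,0],[0,0,0],[0,0,0],[0,0,0],[0,0,0],[0,0,0],[0,0,0]], "gripper": [3.5,3.5,3.5,3.5,3.5,3.5,3.5,3.5,3.5,3.5]}}

```text
time: 43.2
ee_pos: [0.5103, 0.0004, 0.2407]
tcp_rot: [-0.0, 0.749, 0.663, -0.0]
ft_force: [0.2, -0.2, -0.6]
opening: 0.0435
grip_force: 25.0
```

Call:
{"method": "arm_command", "body": {"translation": [[4,0.1,0],[8,0.2,0],[11.4,0.3,0],[11.4,0.3,0],[11.4,0.3,0]], "twist": [[0,0,0],[0,0,0],[0,0,0],[0,0,0],[0,0,0]], "gripper": [3.5,3.5,3.5,3.5,3.5]}}

```text
time: 43.62
ee_pos: [0.5272, 0.1126, 0.2403]
tcp_rot: [-0.0, 0.748, 0.664, -0.001]
ft_force: [0.5, 0.1, -0.6]
opening: 0.0437
grip_force: 25.0
```

```bash
python3 -c "
from meas import *
go(.5274,.1117,.162,1.45); held()"
```

```text
at [0.5272 0.1126 0.2403] yaw 1.453 j6 0.281 j1 0.163 t 43.62 -> trans cm [-0.08  0.04  7.83] twist [-0.002  0.001  0.003]
side held bottom [0.2076 0.2086 0.2095] drop to floor cm 7.99 426
scene held bottom [0.2068 0.2077 0.209 ] drop to floor cm 7.9 412
```

Call:
{"method": "arm_command", "body": {"translation": [[-0.1,0,2.5],[-0.1,0,5],[-0.1,0,7],[-0.1,0,7.7],[-0.1,0,7.9],[-0.1,0,7.9],[-0.1,0,7.9]], "twist": [[0,0,0],[0,0,0],[0,0,0],[0,0,0],[0,0,0],[0,0,0],[0,0,0]], "gripper": [3.5,3.5,3.5,3.5,3.5,3.5,3.5]}}

```text
time: 44.3
ee_pos: [0.5278, 0.1096, 0.1636]
tcp_rot: [0.0, 0.749, 0.663, 0.0]
ft_force: [1.0, -1.1, -0.8]
opening: 0.0439
grip_force: 25.0
```

Call:
{"method": "arm_command", "body": {"translation": [[0,0,0],[0,0,0],[0,0,0],[0,0,-2],[0,0,-5],[0,0,-9],[0,0,-13],[0,0,-16],[0,0,-16],[0,0,-16]], "twist": [[0,0,0],[0,0,0],[0,0,0],[0,0,0],[0,0,0],[0,0,0],[0,0,0],[0,0,0],[0,0,0],[0,0,0]], "gripper": [5.6,5.6,5.6,5.6,5.6,5.6,5.6,5.6,5.6,5.6]}}

```text
time: 45.13
ee_pos: [0.5279, 0.1103, 0.3247]
tcp_rot: [0.001, 0.749, 0.663, 0.001]
ft_force: [0.1, -1.0, -0.2]
opening: 0.056
grip_force: 0.0
```

```bash
python3 -c "
from meas import *
onshelf(); gap(n_avg=2); ball(); rolls()
for n in('scene','side'): cv2.imwrite(f'pics/{n}_end.png',cams.snapshot(n)[0])
print(telemetry.sense()['time'])"
```

```text
scene on shelf at [ 0.002 -0.099] ext [0.044 0.045] z 0.1759 396
scene on shelf at [ 0.001 -0.032] ext [0.045 0.044] z 0.1761 454
scene on shelf at [0.001 0.034] ext [0.045 0.043] z 0.176 512
scene on shelf at [0.002 0.097] ext [0.044 0.043] z 0.176 582
side on shelf at [ 0.  -0.1] ext [0.043 0.046] z 0.1765 355
side on shelf at [-0.    -0.032] ext [0.044 0.043] z 0.1765 403
side on shelf at [0.    0.034] ext [0.046 0.044] z 0.1763 466
side on shelf at [0.001 0.097] ext [0.045 0.044] z 0.1761 543
scene platform 0.1206 floor 0.12856 (se 0.00003, n 1765, nplat 375) gap -0.0001
side platform 0.1215 floor 0.12875 (se 0.00002, n 3205, nplat 185) gap -0.0007
scene ball jack frame [ 0.1303 -0.0004  0.0822] 168
side ball jack frame [ 0.1294 -0.0007  0.0822] 100
scene [336. 211.] 164 mid [ 0.3564 -0.2436] encl 0.3571 -0.2421 0.024 bgr [114.  66. 108.]
scene [249. 241.] 215 mid [ 0.582  -0.2773] encl 0.5823 -0.2761 0.0259 bgr [135.  82.  56.]
scene [394. 241.] 90 mid [ 0.3669 -0.0671] encl 0.3696 -0.0669 0.0202 bgr [100. 134. 182.]
scene [190. 266.] 85 mid [ 0.7217 -0.2903] encl 0.7203 -0.2932 0.0214 bgr [107. 115. 124.]
scene [338. 275.] 123 mid [ 0.5337 -0.0697] encl 0.5303 -0.069 0.0299 bgr [109. 118. 126.]
scene [225. 290.] 180 mid [ 0.7186 -0.1833] encl 0.7184 -0.183 0.0238 bgr [ 47.  52. 193.]
scene [300. 292.] 78 mid [ 0.629 -0.08 ] encl 0.6266 -0.0801 0.0183 bgr [78. 82. 86.]
side [284. 216.] 50 mid [ 0.7137 -0.2882] encl 0.7138 -0.2918 0.0219 bgr [114. 130. 143.]
side [330. 227.] 152 mid [ 0.58   -0.2778] encl 0.5769 -0.2778 0.0252 bgr [161.  93.  59.]
side [261. 235.] 108 mid [ 0.7143 -0.18  ] encl 0.7146 -0.1818 0.0233 bgr [ 51.  61. 230.]
side [417. 253.] 196 mid [ 0.3547 -0.2416] encl 0.3547 -0.2416 0.0249 bgr [138.  68. 132.]
side [323. 279.] 57 mid [ 0.4997 -0.0674] encl 0.4972 -0.0674 0.0254 bgr [143. 161. 175.]
side [381. 295.] 267 mid [ 0.3721 -0.0624] encl 0.3733 -0.0626 0.0251 bgr [ 53. 125. 218.]
45.7333
```

View pics/scene_end.png

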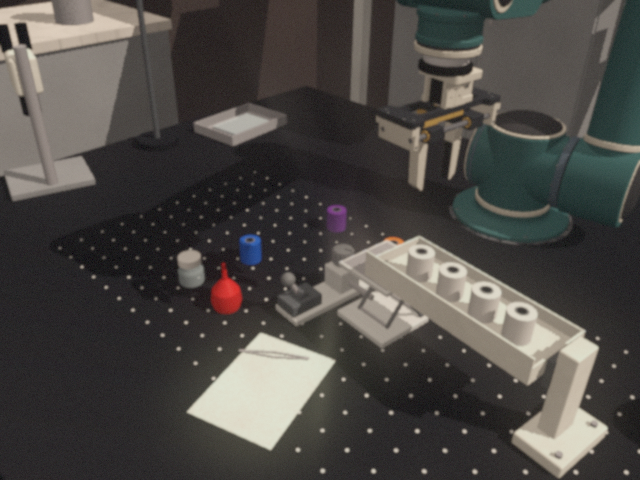

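View pics/side_end.png

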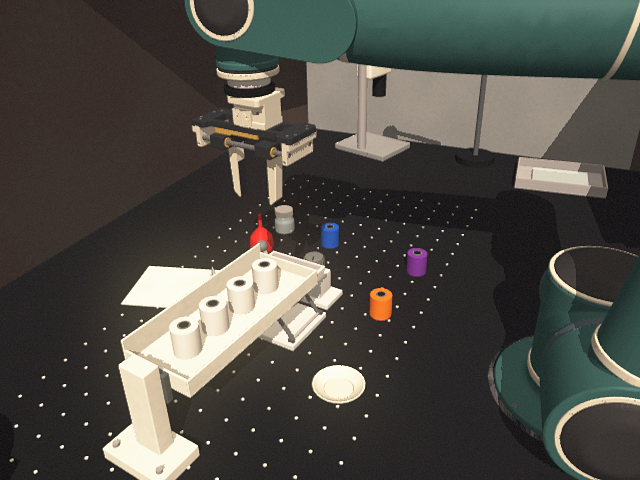

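Both final views show all four white rolls standing on the shelf, scene (421,262) to (519,322). The lever ball leans away at (289,279), and the look-alikes, blower, jar and dish have not moved. The gripper is clear of everything, so I'm handing in.

```bash
python3 -c "
from rig import ticket
print(ticket.finish_job())"
```

```text
the job is handed in; nothing more can be done
None
```

I handed the job in at about 46 s: the jack platform touches the shelf underside (about 0.1 mm lift measured), the lock lever is fully over, and all four white rolls stand on the shelf behind the lip; no verdict was returned.

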